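# Stack the tea tumblers in the stack keeper and clamp them

## Task

Put the tumblers away in the stack keeper on the ledge: throw its red cam lever fully open and draw the jaw back by its orange fin, then stack all the tumblers upright, one nested in the other, on the round spot between the jaw and the two black posts and close the top one with the orange dust cap. With the lever still open, slide the jaw up until it bears on the bottom tumbler, which then rests against both posts, and flip the lever over centre all the way down so that the jaw is locked there. Leave everything else on the ledge where it is.

Things in the scene. Friction and masses are not known exactly. Their poses are not given: they have to be found in the camera images.
- keeper: Stack keeper fixed to the ledge: aluminium plate 90 (x) by 290 (y) by 8 mm, origin at the centre of its underside, z up, x away from the robot, yaw up to 0.2 rad. Spot for the stack at y = +90 mm; two fixed black posts (12 mm across, top 28 mm above the ledge) at x = +/-19.2, y = 112.8 mm form a V. At y = -110 mm a grey clamp block (45 by 34 mm, top 64 mm up) holds the rod, cam lever on top.
- spot (a point): Centre of the spot (white disc in a turquoise ring) on top of the keeper's plate, 8 mm above the ledge; axes as the keeper. A tumbler standing exactly here just touches both posts with its tapered body; set the first one down up to 3 mm short of it, towards the jaw (keeper's -y): the jaw then pushes it home.
- jaw (a joint): Position of the sliding jaw, m along the keeper's +y: 0 = drawn fully back, 0.080 = fully forward. It meets a tumbler that rests against both posts at about 0.050; it starts beyond that (0.062 to 0.078), in the tumbler's place. With the lever open it slides at about 3 N and stays where it is left; with the lever clamped it resists more than 30 N.
- jaw_face (a point): Centre of the jaw's flat black face, 20 mm above the ledge; the face (26 mm wide along x, 16 mm high) looks along the keeper's +y and passes under the tumblers' collars.
- jaw_fin (a point): Grip point of the orange upright fin on the jaw, 60 mm behind the jaw's face: 12 mm thick along the keeper's x, 28 mm long along y, its top 95 mm above the ledge; the point is 82 mm above the ledge. Pinch it from above across x and slide along the keeper's y.
- cam_lever (a joint): Angle of the red cam lever, rad: 0 = clamped (at the start): it slopes up 0.35 rad from level towards the robot (keeper's -x). It grows as the lever is raised over the top to the far side; 1.8 = fully open, 0.58 rad past upright. Dead centre is 0.55: below it the lever snaps down to 0, above it it springs open, to at least 1.6, and stays there. Needs about 7 N at the knob.
- lever_knob (a point): Centre of the round knob at the lever's end, a cross bar of 16 mm diameter and 22 mm long along the keeper's y, 66 mm from the hinge. Pinch it by its end faces (along y) from above and follow the arc; it may turn between the fingers.
- lever_hinge (a point): Point on the lever's hinge axis (along the keeper's y), 78 mm above the ledge, axes as the keeper. The knob lies at x = -66 cos(0.35 + angle) mm, z = +66 sin(0.35 + angle) mm from it.
- tumbler1_mid (a point): Centre (36 mm up, half-way) of a tapered white tumbler with a straight turquoise collar, 72 mm tall, open on top, about 0.12 kg; 2 to 4 such identical tumblers are present, standing upright. Foot 41 mm across, widening to 54 mm at 40 mm up; collar 66 mm across from 40 to 72 mm up, its mouth 58 mm across. Nested, a collar rests on the rim below, so each one adds 32 mm; grip the collar across its outside. z = up.
- tumbler2_mid (a point): Centre (36 mm up, half-way) of a tapered white tumbler with a straight turquoise collar, 72 mm tall, open on top, about 0.12 kg; 2 to 4 such identical tumblers are present, standing upright. Foot 41 mm across, widening to 54 mm at 40 mm up; collar 66 mm across from 40 to 72 mm up, its mouth 58 mm across. Nested, a collar rests on the rim below, so each one adds 32 mm; grip the collar across its outside. z = up.
- tumbler3_mid (a point): Centre (36 mm up, half-way) of a tapered white tumbler with a straight turquoise collar, 72 mm tall, open on top, about 0.12 kg; 2 to 4 such identical tumblers are present, standing upright. Foot 41 mm across, widening to 54 mm at 40 mm up; collar 66 mm across from 40 to 72 mm up, its mouth 58 mm across. Nested, a collar rests on the rim below, so each one adds 32 mm; grip the collar across its outside. z = up.
- tumbler4_mid (a point): Centre (36 mm up, half-way) of a tapered white tumbler with a straight turquoise collar, 72 mm tall, open on top, about 0.12 kg; 2 to 4 such identical tumblers are present, standing upright. Foot 41 mm across, widening to 54 mm at 40 mm up; collar 66 mm across from 40 to 72 mm up, its mouth 58 mm across. Nested, a collar rests on the rim below, so each one adds 32 mm; grip the collar across its outside. z = up.
- cap_mid (a point): Centre (20 mm up, half-way) of the orange dust cap, 40 mm tall: a plug 52 mm across and 14 mm deep below, a flange 66 mm across and 4 mm thick (14 to 18 mm up), a knob 20 mm across and 22 mm tall on top (18 to 40 mm up), to be pinched from above. 0.03 kg; it stands on its plug. On a tumbler the flange lies on the rim, so this point is 42 mm above the tumbler's centre. z = up.
- kettle: Brushed steel kettle, 156 mm across, 176 mm tall; not to be moved. Origin under its centre.
- teapot: Turquoise teapot with lid, 124 mm across, 120 mm tall; not to be moved. Origin under its centre.
- glass1: Glass cup on a steel saucer (130 mm across), 66 mm tall; not to be moved. Origin under its centre.
- glass2: Glass cup on a steel saucer (130 mm across), 66 mm tall; not to be moved. Origin under its centre.
- tea_tin: Green tin, 72 mm across, 90 mm tall; not to be moved. Origin under its centre.
- spoon: Teaspoon lying flat, 140 mm long; not to be moved. Origin under its centre.
Things that resemble listed ones, but are neither listed nor needed, are in the scene too. Of the things like the part that bears cap_mid, leave any that is turquoise; of the rest the smaller one is meant. Leave any yellow look-alike of the part that bears tumbler4_mid alone.

How it is judged (in metres and radians):
On the way, in this order (a step that is already met when the one before it is completed fails the run):
1. the cam lever is thrown open (value of joint cam_lever above 1.3 rad), for 0.2 s.
2. the jaw is drawn back clear of the spot, lever open (value of joint cam_lever above 1.3 rad and value of joint jaw below 0.04 m), for 0.2 s.
3. all the tumblers stand nested in one upright stack on the spot, the cap on the top one, let go, lever open (value of joint cam_lever above 1.3 rad and horizontal distance between each of tumbler1_mid, tumbler2_mid, tumbler3_mid, tumbler4_mid and spot below 0.008 m and angle between each of tumbler1_mid, tumbler2_mid, tumbler3_mid, tumbler4_mid, cap_mid's own z axis and vertical below 0.1 rad and height (world z) of each of tumbler1_mid, tumbler2_mid, tumbler3_mid, tumbler4_mid below 0.15 m and contact force between the fingers and tumbler1 below 0.3 N and contact force between the fingers and tumbler2 below 0.3 N and contact force between the fingers and tumbler3 below 0.3 N and contact force between the fingers and tumbler4 below 0.3 N and horizontal distance between cap_mid and spot below 0.012 m and contact force between the fingers and cap below 0.3 N and z of cap_mid in the frame of tumbler1_mid above 0.035 m and z of cap_mid in the frame of tumbler2_mid above 0.035 m and z of cap_mid in the frame of tumbler3_mid above 0.035 m and z of cap_mid in the frame of tumbler4_mid above 0.035 m), for 0.3 s.
4. the jaw bears on the bottom tumbler, lever still open (all of step 3 and value of joint jaw between 0.046 and 0.054 m), for 0.2 s.
At the end, for the whole second after the job is handed in: Cam lever down (below 0.12 rad), jaw locked between 0.046 and 0.054 m, i.e. bearing on the bottom tumbler; every tumbler within 8 mm (horizontally) of the spot, upright within 0.1 rad, its centre below 150 mm; the cap upright on the top one, within 12 mm of the spot; all at rest and let go (value of joint cam_lever below 0.12 rad and value of joint jaw between 0.046 and 0.054 m and horizontal distance between each of tumbler1_mid, tumbler2_mid, tumbler3_mid, tumbler4_mid and spot below 0.008 m and angle between each of tumbler1_mid, tumbler2_mid, tumbler3_mid, tumbler4_mid, cap_mid's own z axis and vertical below 0.1 rad and height (world z) of each of tumbler1_mid, tumbler2_mid, tumbler3_mid, tumbler4_mid below 0.15 m and contact force between the fingers and tumbler1 below 0.3 N and contact force between the fingers and tumbler2 below 0.3 N and contact force between the fingers and tumbler3 below 0.3 N and contact force between the fingers and tumbler4 below 0.3 N and horizontal distance between cap_mid and spot below 0.012 m and contact force between the fingers and cap below 0.3 N and z of cap_mid in the frame of tumbler1_mid above 0.035 m and z of cap_mid in the frame of tumbler2_mid above 0.035 m and z of cap_mid in the frame of tumbler3_mid above 0.035 m and z of cap_mid in the frame of tumbler4_mid above 0.035 m and linear speed of each of tumbler1, tumbler2, tumbler3, tumbler4, cap below 0.02 m/s); the robot touches nothing.
It fails at once if a bystander (kettle, teapot, glass cup, tin, spoon) is pushed more than 30 mm (distance of any of kettle, teapot, glass1, glass2, tea_tin, spoon from where it was at the start of the episode above 0.03 m).
Of tumbler1, tumbler2, tumbler3, tumbler4 only 2 to 4 are there at a start; the rules pass over those that are not, and their reading is None.
At some moment in a run one of cap may be knocked a few centimetres aside while the robot is not near it.
It also fails if it takes over 210 s, if anything falls off the work surface, if the arm or the gripper's body presses on something with over 40 N, if the wrist force passes 120 N, or if a joint passes its speed limit or range.

## Robot

A 6-joint arm with a two-finger parallel gripper is mounted at the origin on the work surface. World frame = base frame: x ahead of the robot, y to its left, z up, the work surface at z = 0. Lengths are in m, angles in degrees, forces in N, time in s.
With the tool pointing down it reaches from about 0.425 to 0.95 m from the base axis. Payload 14.7 kg.
Tool frame: the origin (TCP) lies midway between the tips of the shut fingers; the grasp point (between the pads) lies 19 mm behind it (ctrl.grip_point_offset is the z of the grasp point in the tool frame, in m); z points along the fingers, y is the direction in which the jaws open and shut (so a half turn about z gives the same grasp; the last joint's range is limited). The gripper opens to 85 mm and grips with 20 to 120 N. Pads are 22 mm wide; open, the fingers measure 114 mm over their backs; the gripper's body (76 mm by 85 mm) begins 54 mm behind the grasp point. The pads swing forward as they close: fully open they stand 13 mm farther back than shut.
Start: joints at [70.841, 27.513, 91.461, -0, 61.026, -2.67], TCP at [0.184, 0.623, 0.231] pointing down, gripper open.
Joint ranges: [-157.49, 157.49], [-46.99, 117.5], [13.45, 153.17], [-89.5, 269.5], [5.16, 153.95], [-167.48, 167.48]. Speed limits (degrees/s): [108.29, 108.29, 136.94, 172.46, 172.46, 172.46].

## Interface

Orientations are given as a 3x3 rotation matrix whose columns are the frame's x, y, z axes.
In Python, from rig import ctrl gives the robot as it stands.
- The arm moves only by the tool carry_out, never from a script. Its argument "deltas" is a list of rows, each a list of 7 numbers: the shift along the tool's x, y, z in mm, then the turn, a rotation vector about the tool's x, y, z in rad, then the finger opening in mm, from 0 to 85.4. In form: [[dx, dy, dz, rx, ry, rz, grip], ...]. A call has 1 to 20 rows; each row is the pose to reach, as a shift and turn from the pose measured when the call began, along the tool's axes at that moment; what a row does not reach only later rows make up. A row lasts 1/10 s, in which the tool goes at most 50 mm and 8.59 degrees, less where a joint would pass 70% of its speed; a pose out of reach is approached as far as the arm can. A call with a gripper value outside its range is refused whole. The fingers move at their own pace and stop on an object; the grip force is fixed at half the most. Time passes only in rows, so rows that repeat a pose let the fingers close. It gives the time, the measured TCP pose, the force and the opening at its end, in the units of the state.
- ctrl.get_state(): the state, without advancing time (a new reading comes with each control period).
- ctrl.capture(name): name is "side" or "top"; returns the picture (384x512x3 uint8, red, green, blue); there is no depth.
- ctrl.camera_params(name): a dict with "fx", "fy", "cx", "cy" (pixels), "eye" and "rotation" of the camera in the world. Camera axes: x right, y down, z forward; pixel columns grow to the right and rows downward; lengths in m; the calibration is good to about 2 mm. A picture is of the moment at which its call begins. camera_params takes no time and is no camera call.
- ctrl.finish_job(): hands the job in, once; it reports no verdict.
Trained networks look in the newest picture that a camera, given by its name, has taken for a name from the list of things; names that differ only in an ending like _2 or _b are one class to them, and where a whole thing is asked for, a point or a joint stands for the part that bears it (a point fixed in the world has none). Each returns a list of dicts, best first, with "score" (0 to 1); they miss things now and then, are a little off and sometimes report something else, mostly with a low value. They report only what shows in the picture. A call takes as long as a camera call. They do not tell look-alikes from the thing itself.
- ctrl.cut_out(camera, label): "region" (384x512 bool, what is visible of it) and "extent" ([left, top, right, bottom] in pixels, round what is visible of it).
The state is a dict: "t": time; "q": joint angles; "dq": joint speeds; "joint_efforts": joint torques, N m; "position": TCP position; "tool_rot": TCP orientation; "ft_force": force on the tool from outside, world axes, zero at the start; "moment": the same for the moment, N m; "finger_gap": opening from 0.0 (shut) to 1.0 (fully open).
Only numpy, scipy, OpenCV 4.12 (cv2) and the standard library are available. Lean on these libraries where they do the work, as an engineer would, in place of code of your own. Each camera call takes 0.05 s, during which the arm holds its last target. There are 200 camera calls.

## Working session

There is one attempt and no reset: what is moved stays moved. The work goes in short steps, Python scripts to look and compute and a tool call to move; the robot and the scene stay as the last step left them, time stands still between calls to the robot, and variables do not carry over. Pictures are saved under pics/ and viewed, about 12 in all and at most 16, crops included, and the job is handed in when it is done.

Besides the shell and the picture viewer there is one more tool, called after "Call:" in YAML: its name, and indented under it one key for each argument. carry_out: Moves the arm, as the interface text tells. Its arguments: {"type":"object","properties":{"deltas":{"type":"array","items":{"type":"array","items":{"type":"number"}}}},"required":["deltas"]}

```bash
ls; mkdir -p pics; python3 - <<'E'
from rig import ctrl
import cv2,json
for n in("side","top"):
    im=ctrl.capture(n); cv2.imwrite(f"pics/{n}0.png",cv2.resize(im[:,:,::-1],(800,600),interpolation=cv2.INTER_CUBIC))
    p=ctrl.camera_params(n); print(n,p)
s=ctrl.get_state();print(s,ctrl.grip_point_offset)
E
```

```text
pics
side {'fx': 352.6313582747588, 'fy': 352.6313582747588, 'cx': 258.449290769807, 'cy': 194.13694760162028, 'eye': array([ 0.48081383, -0.69124001,  0.8627019 ]), 'rotation': array([[ 0.99760417, -0.05656867,  0.03982355],
       [-0.06864672, -0.73808109,  0.6712108 ],
       [-0.00857649, -0.67233644, -0.74019602]])}
top {'fx': 488.9179111427605, 'fy': 488.9179111427605, 'cx': 254.14827423295844, 'cy': 195.11205515561252, 'eye': array([ 0.39946789, -0.00552033,  1.59849463]), 'rotation': array([[ 0.00186976, -0.99637119,  0.08509378],
       [-0.99999614, -0.00203787, -0.00188875],
       [ 0.00205531, -0.08508992, -0.99637116]])}
{'t': 0.1, 'q': array([ 7.08413262e+01,  2.75456698e+01,  9.14893958e+01,  7.42406279e-04,
        6.10254886e+01, -2.66884172e+00]), 'dq': array([-0.02249632, -0.12376851, -0.07186548,  0.08752797, -0.03601878,
        0.07058012]), 'joint_efforts': array([-3.83447978e-04, -9.52262521e+01, -4.31040609e+01, -2.02806805e-04,
        5.45891307e-03, -5.91016533e-05]), 'position': array([0.1843461 , 0.62294055, 0.23074811]), 'tool_rot': array([[-9.58868328e-01,  2.83851021e-01, -3.57556825e-04],
       [ 2.83851240e-01,  9.58867814e-01, -9.94612554e-04],
       [ 6.05279426e-05, -1.05519542e-03, -9.99999441e-01]]), 'ft_force': array([-0.00374405,  0.07506806, -0.99603758]), 'moment': array([-0.00925196,  0.04093109,  0.01994416]), 'finger_gap': 1.0044627470330236} -0.0187
```

View pics/side0.png

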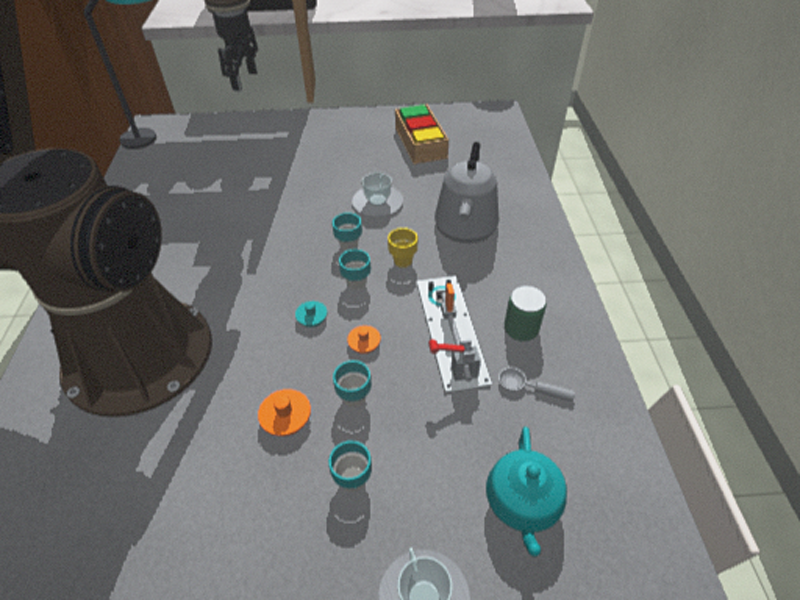

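View pics/top0.png

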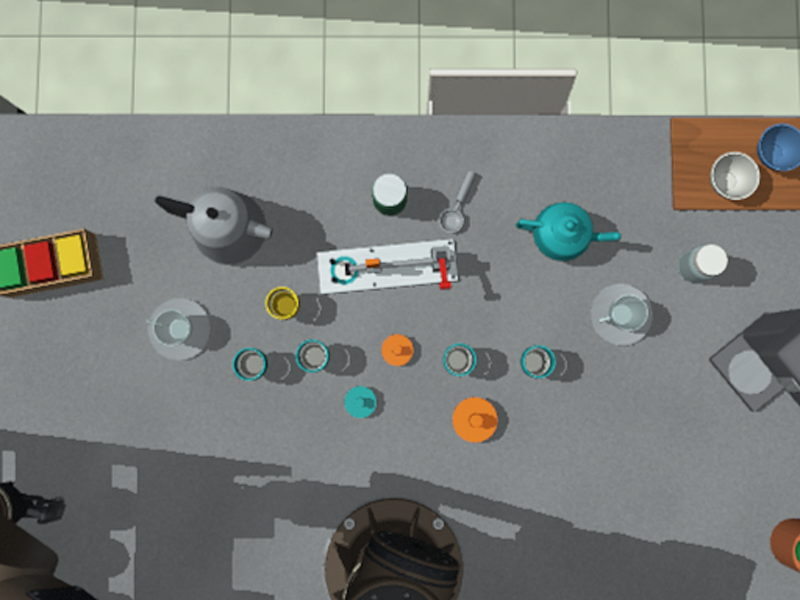

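```bash
cat > vis.py <<'E'
import numpy as np,cv2
from scipy.optimize import minimize
from rig import ctrl
P={n:ctrl.camera_params(n) for n in("side","top")}
def proj(n,X):
    p=P[n];c=(np.atleast_2d(X)-p["eye"])@p["rotation"]
    return np.c_[p["fx"]*c[:,0]/c[:,2]+p["cx"],p["fy"]*c[:,1]/c[:,2]+p["cy"]]
def ray(n,uv,z):
    p=P[n];d=p["rotation"]@np.array([(uv[0]-p["cx"])/p["fx"],(uv[1]-p["cy"])/p["fy"],1])
    return (p["eye"]+d*(z-p["eye"][2])/d[2])
S=4
def hulls(n,parts):
    m=np.zeros((384*S,512*S),np.uint8)
    for pts in parts:
        h=cv2.convexHull(((proj(n,pts)+.5)*S-.5).astype(np.float32))
        cv2.fillPoly(m,[np.round(h*16).astype(np.int32)],255,shift=4)
    return cv2.resize(m,(512,384),interpolation=cv2.INTER_AREA)/255.
A=np.linspace(0,2*np.pi,48,endpoint=False)
ring=lambda x,y,z,r:np.c_[x+r*np.cos(A),y+r*np.sin(A),0*A+z]
def rev(x,y,prof): # prof list of (z1,r1,z2,r2)
    return [np.r_[ring(x,y,a,b),ring(x,y,c,d)] for a,b,c,d in prof]
TUM=[(0,.0205,.04,.027),(.04,.033,.072,.033)]
CAP=[(0,.026,.014,.026),(.014,.033,.018,.033),(.018,.010,.040,.010)]
BIG=CAP
def fit(obs,model,p0,steps):
    f=lambda p:sum(((hulls(n,model(p))-m)**2).sum() for n,m in obs.items())
    p0=np.array(p0,float)
    sim=np.vstack([p0]+[p0+np.eye(len(p0))[i]*steps[i] for i in range(len(p0))])
    r=minimize(f,p0,method="Nelder-Mead",options=dict(initial_simplex=sim,xatol=1e-4,fatol=.1))
    return r.x,r.fun
def fitrev(obs,prof,p0,z=0):
    pr=[(a+z,b,c+z,d) for a,b,c,d in prof]
    return fit(obs,lambda p:rev(p[0],p[1],pr),p0,[.006,.006])
E
python3 - <<'E'
from vis import *
import pickle
out={}
for n in P:
    for l in["tumbler1_mid","cap_mid","keeper","jaw_fin","lever_knob","jaw","cam_lever","glass1","spoon","kettle"]:
        r=ctrl.cut_out(n,l); out[n,l]=r
        for d in r:
            print(n,l,round(d["score"],2),np.round(d["extent"]).tolist(),int(d["region"].sum()))
pickle.dump(out,open("m0.pkl","wb"))
E
```

```text
side tumbler1_mid 0.55 [214.0, 232.0, 240.0, 262.0] 593
side cap_mid 0.91 [164.0, 253.0, 200.0, 281.0] 729
side cap_mid 0.8 [221.0, 210.0, 242.0, 227.0] 259
side cap_mid 0.6 [191.0, 193.0, 209.0, 210.0] 269
side keeper 0.67 [270.0, 180.0, 314.0, 249.0] 2039
side keeper 0.56 [283.0, 184.0, 300.0, 243.0] 228
side jaw_fin 0.65 [209.0, 282.0, 237.0, 316.0] 687
side jaw_fin 0.53 [278.0, 178.0, 300.0, 241.0] 258
side lever_knob 0.52 [275.0, 220.0, 301.0, 228.0] 160
side jaw 0.74 [279.0, 184.0, 300.0, 246.0] 251
side cam_lever 0.61 [272.0, 219.0, 299.0, 225.0] 176
side glass1 0.8 [225.0, 111.0, 258.0, 142.0] 613
side glass1 0.73 [242.0, 352.0, 300.0, 384.0] 1491
side spoon 0.8 [318.0, 236.0, 368.0, 255.0] 328
side kettle 0.94 [275.0, 92.0, 316.0, 161.0] 1851
top tumbler1_mid 0.35 [149.0, 224.0, 170.0, 244.0] 384
top tumbler1_mid 0.31 [278.0, 161.0, 289.0, 190.0] 93
top cap_mid 0.9 [290.0, 253.0, 318.0, 283.0] 610
top cap_mid 0.88 [220.0, 244.0, 242.0, 272.0] 364
top cap_mid 0.7 [217.0, 164.0, 275.0, 176.0] 257
top cap_mid 0.65 [202.0, 150.0, 292.0, 189.0] 2522
top cap_mid 0.59 [246.0, 214.0, 265.0, 236.0] 327
top cap_mid 0.29 [282.0, 112.0, 305.0, 151.0] 329
top cap_mid 0.23 [98.0, 120.0, 171.0, 171.0] 2057
top keeper 0.91 [203.0, 151.0, 292.0, 188.0] 2417
top jaw_fin 0.77 [219.0, 166.0, 274.0, 174.0] 248
top jaw 0.77 [220.0, 162.0, 291.0, 174.0] 314
top cam_lever 0.41 [277.0, 158.0, 289.0, 184.0] 143
top glass1 0.89 [380.0, 181.0, 415.0, 222.0] 1199
top glass1 0.8 [96.0, 194.0, 133.0, 228.0] 1214
top spoon 0.57 [281.0, 111.0, 304.0, 151.0] 290
top kettle 0.79 [99.0, 120.0, 169.0, 170.0] 2156
top kettle 0.72 [151.0, 224.0, 172.0, 244.0] 349
```

```bash
cat >> vis.py <<'E'
def hsvmask(im,lo,hi,s=110,v=40):
    h=cv2.cvtColor(im,cv2.COLOR_RGB2HSV)
    return ((h[...,0]>=lo)&(h[...,0]<=hi)&(h[...,1]>=s)&(h[...,2]>=v)).astype(np.uint8)
def blobs(m,amin=30):
    m=cv2.morphologyEx(m,cv2.MORPH_CLOSE,np.ones((3,3),np.uint8))
    cs,_=cv2.findContours(m,cv2.RETR_EXTERNAL,cv2.CHAIN_APPROX_NONE);o=[]
    for c in cs:
        f=np.zeros(m.shape,np.uint8);cv2.drawContours(f,[c],-1,1,-1)
        if f.sum()>=amin:o.append((f,np.array(cv2.boundingRect(c)),np.argwhere(f).mean(0)[::-1]))
    return o
TURQ=(82,98);ORNG=(6,18)
E
python3 - <<'E'
from vis import *
for n in P:
    im=ctrl.capture(n);np.save(f"pics/{n}1.npy",im)
    for nm,a in(("turq",TURQ),("orange",ORNG),("red",(0,5)),("yel",(20,32))):
        for f,b,c in blobs(hsvmask(im,*a),20):
            print(n,nm,b,np.round(c,1),f.sum(),np.round(ray(n,c,.056 if nm=="turq" else .02),3)[:2])
x0,x1,y0,y1=195,300,145,195
t=np.load("pics/top1.npy")[y0:y1,x0:x1,::-1];s=np.load("pics/side1.npy")[170:256,255:345,::-1]
a=cv2.resize(t,(800,380),interpolation=cv2.INTER_CUBIC)
cv2.imwrite("pics/kt.png",a);cv2.imwrite("pics/ks.png",cv2.resize(s,(628,600),interpolation=cv2.INTER_CUBIC))
E
```

```text
side turq [210 282  27  30] [223.7 296.4] 642 [ 0.416 -0.291]
side turq [311 273  51  83] [336.9 314.3] 2307 [ 0.682 -0.355]
side turq [213 231  24  25] [224.9 242.6] 482 [ 0.42  -0.132]
side turq [189 193  20  16] [198.6 200.2] 252 [0.341 0.029]
side turq [275 183  10  12] [277.9 188.8] 28 [0.586 0.058]
side turq [217 160  20  19] [226.6 168.7] 318 [0.427 0.162]
side turq [213 136  18  18] [221.6 144.4] 263 [0.41  0.288]
side turq [69  0 25  3] [80.4  0.5] 45 [-0.472  1.754]
side orange [165 249  34  30] [181.5 263.5] 793 [ 0.298 -0.168]
side orange [222 208  22  18] [232.5 216.6] 298 [ 0.441 -0.014]
side orange [286 181   5  18] [287.5 189.4] 69 [0.622 0.086]
side orange [59  0 52 74] [83.9 36.6] 1947 [-0.349  1.311]
side orange [  9   0  73 112] [42.9 51.4] 5152 [-0.515  1.151]
side red [275 217  22   9] [284.1 221.6] 97 [ 0.596 -0.045]
side red [260  74  19  11] [268.5  78.1] 122 [0.622 0.789]
side yel [248 146  19  25] [257.3 156.8] 361 [0.535 0.253]
side yel [264  81  20  12] [272.9  86.1] 165 [0.636 0.719]
top turq [221 247  20  20] [230.3 256.8] 323 [0.337 0.066]
top turq [14
[... 255 characters left out ...]
[219.6 172.7] 92 [0.603 0.102]
top turq [330 130  67  37] [360.7 147.7] 1265 [ 0.684 -0.348]
top orange [493 332  19  34] [503.  346.8] 462 [ 0.055 -0.796]
top orange [290 254  29  29] [303.7 268.3] 670 [ 0.3   -0.168]
top orange [244 214  21  20] [254.  223.6] 331 [ 0.442 -0.008]
top orange [234 166   9   5] [238.1 168. ] 44 [0.623 0.044]
top orange [  0 147  65  43] [ 36.8 167. ] 1627 [0.624 0.699]
top orange [429  76  83  58] [465.5 106.3] 4014 [ 0.829 -0.704]
top red [280 165   9  20] [283.7 175.5] 95 [ 0.598 -0.104]
top red [ 15 154  22  27] [ 25.6 167.4] 456 [0.623 0.735]
top yel [170 184  21  21] [180.2 193.7] 359 [0.538 0.231]
top yel [ 35 150  22  28] [ 45.6 163.4] 478 [0.637 0.671]
```

View pics/kt.png

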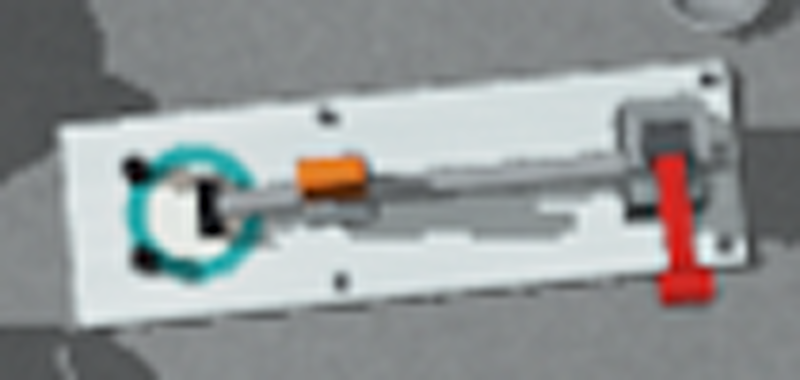

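View pics/ks.png

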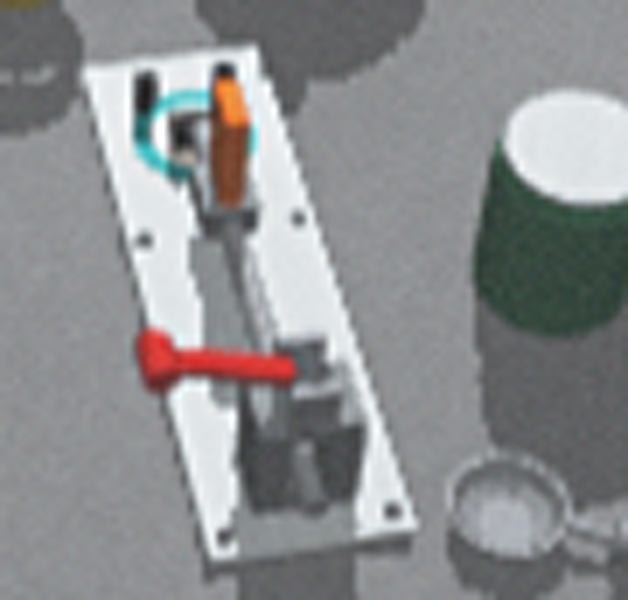

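```bash
cat >> vis.py <<'E'
def plate(p,z0=0,z1=.008):
    c,s=np.cos(p[2]),np.sin(p[2]);R=np.array([[c,-s],[s,c]])
    q=np.array([[.045,.145],[-.045,.145],[-.045,-.145],[.045,-.145]])@R.T+p[:2]
    return [np.r_[np.c_[q,np.full(4,z0)],np.c_[q,np.full(4,z1)]]]
def loc(p,x,y): # keeper frame -> world
    c,s=np.cos(p[2]),np.sin(p[2]);return np.array([p[0]+c*x-s*y,p[1]+s*x+c*y])
def nearest(im,col,n,xyz,amin=30):
    u=proj(n,np.array(xyz))[0];return min(blobs(hsvmask(im,*col),amin),key=lambda b:np.hypot(*(b[2]-u)))[0].astype(float)
E
python3 - <<'E'
from vis import *
I={n:np.load(f"pics/{n}1.npy") for n in P}
for x,y in((.414,.289),(.428,.163),(.421,-.133),(.417,-.291)):
    o={n:nearest(I[n],TURQ,n,[x,y,.056]) for n in P}
    for k in(o,{"top":o["top"]},{"side":o["side"]}):
        print("tum",*[np.round(v,4) for v in fitrev(k,TUM[1:],[x,y])])
o={n:nearest(I[n],ORNG,n,[.441,-.011,.02]) for n in P}
for k in(o,{"top":o["top"]},{"side":o["side"]}): print("cap",*[np.round(v,4) for v in fitrev(k,CAP,[.441,-.011])])
o={}
for n in P:
    h=cv2.cvtColor(I[n],cv2.COLOR_RGB2HSV);w=((h[...,2]>185)&(h[...,1]<40)).astype(np.uint8)
    uv=proj(n,[.615,.01,.008])[0].astype(int);r=np.zeros_like(w);r[uv[1]-45:uv[1]+45,uv[0]-50:uv[0]+50]=1
    w*=r;N,L,st,_=cv2.connectedComponentsWithStats(w);k=1+st[1:,4].argmax();print(st[k])
    pts=np.argwhere(L==k)[:,::-1].astype(np.int32);f=np.zeros_like(w);cv2.fillConvexPoly(f,cv2.convexHull(pts),1);o[n]=f.astype(float)
for k in(o,{"top":o["top"]},{"side":o["side"]}):
    p,e=fit(k,plate,[.615,.015,.08],[.006,.006,.05]);print("keeper",np.round(p,4),e,"spot",loc(p,0,.09),"hinge",loc(p,0,-.11))
# fin: orange, lever red
for n,c in(("top",[238.1,168]),("side",[287.5,189.4])):
    pass
E
```

```text
tum [0.4118 0.2886] 62.7226
tum [0.4116 0.2886] 22.001
tum [0.4101 0.2882] 37.4449
tum [0.4282 0.1631] 50.1729
tum [0.4287 0.1636] 15.0764
tum [0.4274 0.1629] 32.7928
tum [ 0.4213 -0.133 ] 65.012
tum [ 0.4215 -0.1332] 11.3013
tum [ 0.4199 -0.1329] 48.885
tum [ 0.4175 -0.2909] 66.6848
tum [ 0.4183 -0.291 ] 12.5803
tum [ 0.4169 -0.2902] 48.2181
cap [ 0.4415 -0.0082] 23.5562
cap [ 0.4424 -0.0081] 5.5019
cap [ 0.4405 -0.0085] 13.6177
[267 177  48  70 792]
[ 203  154   88   34 1254]
keeper [0.6168 0.0165 0.1047] 603.1379930795847 spot [0.60741665 0.10599313] hinge [ 0.62831669 -0.09291185]
keeper [0.6186 0.014  0.0995] 152.43358708189157 spot [0.60961107 0.10353185] hinge [ 0.62948556 -0.09547821]
keeper [0.6167 0.0191 0.1093] 426.2020761245675 spot [0.60691785 0.10854751] hinge [ 0.62874216 -0.09025818]
```

```bash
python3 - <<'E'
from vis import *
from scipy.optimize import least_squares
C={"top":(195,145,800/105,[(60,128),(78,324),(748,264),(728,62)]),"side":(255,170,628/90,[(257,46),(84,70),(210,550),(415,520)])}
K=np.array([[.045,.145],[-.045,.145],[-.045,-.145],[.045,-.145]])
for n,(x0,y0,s,c) in C.items():
    if n=="side": K2=K
    W=np.array([ray(n,((x+.5)/s-.5+x0,(y+.5)/s-.5+y0),.008)[:2] for x,y in c])
    r=least_squares(lambda p:(np.array([loc(p,*k) for k in K])-W).ravel(),[.615,.015,.1])
    print(n,np.round(r.x,4),np.round(r.fun.reshape(4,2)*1e3,1).tolist(),"spot",loc(r.x,0,.09),"hinge",loc(r.x,0,-.11))
I={n:np.load(f"pics/{n}1.npy") for n in P}
for n in P:
    g=cv2.GaussianBlur(I[n],(3,3),0).max(2);uv=proj(n,[.615,.015,.008])[0].astype(int)
    print(n,[int(v) for v in g[uv[1],uv[0]-45:uv[0]+45:3]])
E
```

```text
top [0.6177 0.0132 0.0969] [[2.3, 0.4], [-2.4, 0.4], [-0.9, -0.6], [1.0, -0.2]] spot [0.60900224 0.10279405] hinge [ 0.62834604 -0.09626829]
side [0.6164 0.0128 0.1016] [[1.3, 3.4], [-2.1, 4.2], [-1.1, -4.2], [1.9, -3.4]] spot [0.60727503 0.10232174] hinge [ 0.62756573 -0.09664632]
side [146, 148, 149, 149, 150, 150, 154, 151, 151, 151, 141, 228, 232, 218, 144, 125, 173, 232, 229, 232, 193, 148, 150, 150, 151, 146, 148, 81, 71, 73]
top [144, 228, 226, 206, 183, 213, 142, 84, 148, 167, 162, 116, 99, 86, 100, 103, 104, 117, 132, 129, 125, 137, 149, 151, 178, 122, 135, 207, 100, 146]
```

```bash
cat >> vis.py <<'E'
def keepfit(I,p0=(.6172,.013,.099)):
    o={}
    for n in I:
        h=cv2.cvtColor(I[n],cv2.COLOR_RGB2HSV);w=((h[...,2]>188)&(h[...,1]<60)).astype(np.uint8)
        r=cv2.dilate((hulls(n,plate(p0))>0).astype(np.uint8),np.ones((7,7)))
        pts=np.argwhere(w*r)[:,::-1].astype(np.int32);f=np.zeros_like(w);cv2.fillConvexPoly(f,cv2.convexHull(pts),1);o[n]=f.astype(float)
    R={}
    for nm,k in(("both",o),("top",{"top":o["top"]}),("side",{"side":o["side"]})):
        R[nm]=fit(k,lambda p:plate(p,.005),p0,[.004,.004,.03])
    return R
E
python3 - <<'E'
from vis import *
I={n:np.load(f"pics/{n}1.npy") for n in P}
for k,(p,e) in keepfit(I).items(): print(k,np.round(p,4),round(e),"spot",loc(p,0,.09).round(4),"hinge",loc(p,0,-.11).round(4))
# turquoise ring + fin/knob rays
for n in P:
    for f,b,c in blobs(hsvmask(I[n],*ORNG),20)+blobs(hsvmask(I[n],0,5),20):
        u=proj(n,[.615,.01,.08])[0]
        if np.hypot(*(c-u))<60:print(n,b,c.round(1),"z.095",ray(n,c,.095)[:2].round(4),"z.082",ray(n,c,.082)[:2].round(4))
E
```

```text
both [0.6172 0.013  0.099 ] 89 spot [0.6083 0.1026] hinge [ 0.6281 -0.0965]
top [0.6178 0.0143 0.1053] 32 spot [0.6084 0.1038] hinge [ 0.6294 -0.0951]
side [0.6163 0.0138 0.1033] 24 spot [0.607  0.1033] hinge [ 0.6276 -0.0956]
side [286 181   5  18] [287.5 189.4] z.095 [0.6095 0.0171] z.082 [0.6117 0.0291]
side [275 217  22   9] [284.1 221.6] z.095 [ 0.5854 -0.1021] z.082 [ 0.5872 -0.0922]
top [244 214  21  20] [254.  223.6] z.095 [ 0.44   -0.0082] z.082 [ 0.4404 -0.0082]
top [234 166   9   5] [238.1 168. ] z.095 [0.6123 0.0416] z.082 [0.6141 0.042 ]
top [280 165   9  20] [283.7 175.5] z.095 [ 0.589  -0.0997] z.082 [ 0.5907 -0.1005]
```

```bash
cat >> vis.py <<'E'
from scipy.spatial.transform import Rotation as Ro
K=np.array([.6171,.0140,.104])
def tool(th): c,s=np.cos(th),np.sin(th);return np.array([[-c,-s,0],[-s,c,0],[0,0,-1.]])
def go(x,y,z,th):
    s=ctrl.get_state();R0=s["tool_rot"];d=R0.T@(np.array([x,y,z])-s["position"])*1e3
    r=Ro.from_matrix(R0.T@tool(th)).as_rotvec();return np.r_[d.round(1),r.round(3)].tolist()
def st():
    s=ctrl.get_state();R=s["tool_rot"]
    print("t",round(s["t"],2),"pos",s["position"].round(4),"yaw",round(np.arctan2(-R[0,1],R[1,1]),4),"F",s["ft_force"].round(1),"gap",round(s["finger_gap"]*85,1),"q",s["q"].round(0))
E
python3 - <<'E'
from vis import *
print(ray("top",(284.7,182.2),.1006)); k=loc(K,-.062,-.11);print(k)
print(go(*k,.23,.104),go(*k,.08,.104))
E
```

```text
[ 0.56752856 -0.10245164  0.1006    ]
[ 0.56685438 -0.10184204]
[-572.5, -586.8, 1.3, -0.0, -0.0, -0.392] [-572.5, -586.8, 151.3, -0.0, -0.0, -0.392]
```

Possible mix-ups (800x600 top view):
- **Tumblers:** turquoise ones at (250,364), (313,356), (459,360) and (538,362). I take all four. The yellow one at (282,303) stays.
- **Caps:** small orange at (397,350) is the one I want. The big orange at (475,420) and the turquoise at (361,402) stay.
- **Red:** the lever knob at (445,285) is the one I want. The red box at (38,262) is not.
- **Orange fin:** at (372,263).

The keeper crops confirm the lever and fin.

Call:
carry_out:
  deltas:
    - [-572.5,-586.8,1,0,0,-0.392,50]
    - [-572.5,-586.8,1,0,0,-0.392,50]
    - [-572.5,-586.8,1,0,0,-0.392,50]
    - [-572.5,-586.8,1,0,0,-0.392,50]
    - [-572.5,-586.8,1,0,0,-0.392,50]
    - [-572.5,-586.8,1,0,0,-0.392,50]
    - [-572.5,-586.8,1,0,0,-0.392,50]
    - [-572.5,-586.8,1,0,0,-0.392,50]
    - [-572.5,-586.8,1,0,0,-0.392,50]
    - [-572.5,-586.8,1,0,0,-0.392,50]
    - [-572.5,-586.8,1,0,0,-0.392,50]
    - [-572.5,-586.8,1,0,0,-0.392,50]
    - [-572.5,-586.8,1,0,0,-0.392,50]
    - [-572.5,-586.8,1,0,0,-0.392,50]
    - [-572.5,-586.8,1,0,0,-0.392,50]
    - [-572.5,-586.8,1,0,0,-0.392,50]
    - [-572.5,-586.8,1,0,0,-0.392,50]
    - [-572.5,-586.8,1,0,0,-0.392,50]
    - [-572.5,-586.8,1,0,0,-0.392,50]
    - [-572.5,-586.8,1,0,0,-0.392,50]

```text
t: 3.2
position: [0.5662, -0.1008, 0.2303]
tool_rot: [[-0.994, -0.105, -0.001], [-0.105, 0.994, 0.0], [0.001, 0.0, -1.0]]
ft_force: [-0.9, -0.3, -0.2]
finger_gap: 0.585
```

```bash
python3 - <<'E'
from vis import *
st();k=loc(K,-.062,-.11);print(go(*k,.08,.104))
t=ctrl.capture("top")[205:290,140:365,::-1]
cv2.imwrite("pics/row.png",cv2.resize(t,(790,298),interpolation=cv2.INTER_CUBIC))
E
```

```text
t 3.2 pos [ 0.5662 -0.1008  0.2303] yaw 0.105 F [-0.9 -0.3 -0.2] gap 49.7 q [ -13.   22.  102.    0.   57. -109.]
[-0.6, -1.2, 150.3, 0.0, -0.001, 0.001]
```

View pics/row.png

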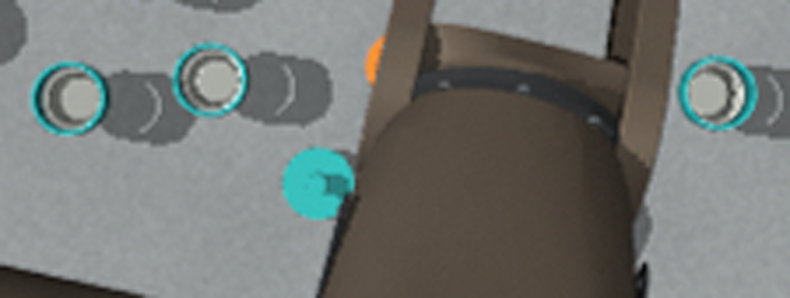

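The crop shows tumblers at (70,97), (212,80) and (718,93), and the turquoise cap at (318,184). The arm hides the rest. Now I descend on the knob and pinch it.

Call:
carry_out:
  deltas:
    - [-0.6,-1.2,40,0,0,0,50]
    - [-0.6,-1.2,80,0,0,0,50]
    - [-0.6,-1.2,115,0,0,0,50]
    - [-0.6,-1.2,135,0,0,0,50]
    - [-0.6,-1.2,150,0,0,0,50]
    - [-0.6,-1.2,150,0,0,0,50]
    - [-0.6,-1.2,150,0,0,0,10]
    - [-0.6,-1.2,150,0,0,0,10]
    - [-0.6,-1.2,150,0,0,0,10]
    - [-0.6,-1.2,150,0,0,0,10]
    - [-0.6,-1.2,150,0,0,0,10]
    - [-0.6,-1.2,150,0,0,0,10]

```text
t: 4.45
position: [0.5676, -0.1015, 0.0816]
tool_rot: [[-0.994, -0.105, 0.001], [-0.105, 0.994, 0.0], [-0.001, 0.0, -1.0]]
ft_force: [-1.3, 5.2, 7.9]
finger_gap: 0.243
```

```bash
python3 - <<'E'
from vis import *
st()
# arc rows relative to gripped knob pose
s=ctrl.get_state();R=s["tool_rot"];c=np.array([np.cos(K[2]),np.sin(K[2]),0])
kn=lambda a:-.066*np.cos(.35+a)*c+np.array([0,0,.066*np.sin(.35+a)])
for a in np.arange(.1,1.81,.1):print((R.T@(kn(a)-kn(0))*1e3).round(1).tolist())
E
```

```text
t 4.45 pos [ 0.5676 -0.1015  0.0816] yaw 0.1054 F [-1.3  5.2  7.9] gap 20.7 q [ -13.   33.  109.    0.   39. -109.]
[-2.6, -0.0, -6.1]
[-5.7, -0.0, -11.9]
[-9.5, -0.0, -17.3]
[-13.7, -0.0, -22.3]
[-18.5, -0.0, -26.9]
[-23.6, -0.0, -31.0]
[-29.2, -0.0, -34.6]
[-35.1, -0.0, -37.6]
[-41.2, -0.1, -39.9]
[-47.6, -0.1, -41.7]
[-54.1, -0.1, -42.8]
[-60.7, -0.1, -43.3]
[-67.3, -0.1, -43.1]
[-73.8, -0.1, -42.2]
[-80.2, -0.1, -40.7]
[-86.5, -0.1, -38.6]
[-92.5, -0.1, -35.8]
[-98.2, -0.1, -32.5]
```

Call:
carry_out:
  deltas:
    - [-2.6,0,-6,0,0,0,10]
    - [-5.7,0,-12,0,0,0,10]
    - [-9.5,0,-17.3,0,0,0,10]
    - [-13.7,0,-22.3,0,0,0,10]
    - [-18.5,0,-27,0,0,0,10]
    - [-23.6,0,-31,0,0,0,10]
    - [-29.2,0,-34.6,0,0,0,10]
    - [-35,0,-37.6,0,0,0,10]
    - [-41.2,0,-40,0,0,0,10]
    - [-47.6,0,-41.7,0,0,0,10]
    - [-54,0,-42.8,0,0,0,10]
    - [-60.7,0,-43.3,0,0,0,10]
    - [-67.3,0,-43,0,0,0,10]
    - [-73.8,0,-42.2,0,0,0,10]
    - [-80.2,0,-40.7,0,0,0,10]
    - [-86.5,0,-38.6,0,0,0,10]
    - [-92.5,0,-35.8,0,0,0,10]
    - [-97.5,0,-33,0,0,0,10]
    - [-97.5,0,-33,0,0,0,10]

```text
t: 6.35
position: [0.6692, -0.0912, 0.1171]
tool_rot: [[-0.994, -0.105, 0.01], [-0.105, 0.994, -0.001], [-0.009, -0.002, -1.0]]
ft_force: [6.5, 4.1, 17.0]
finger_gap: 0.201
```

```bash
python3 - <<'E'
from vis import *
st();s=ctrl.get_state();h=loc(K,0,-.11);d=s["position"][:2]-h;print("local x from hinge",d@[np.cos(K[2]),np.sin(K[2])])
E
```

```text
t 6.35 pos [ 0.6692 -0.0912  0.1171] yaw 0.1055 F [ 6.5  4.1 17. ] gap 17.1 q [ -10.   36.   94.    0.   49. -106.]
local x from hinge 0.04090470749467111
```

Call:
carry_out:
  deltas:
    - [0,0,0,0,0,0,50]
    - [0,0,0,0,0,0,50]
    - [0,0,0,0,0,0,50]
    - [0,0,-20,0,0,0,50]
    - [0,0,-60,0,0,0,50]
    - [0,0,-100,0,0,0,50]
    - [0,0,-130,0,0,0,50]
    - [0,0,-130,0,0,0,50]

```text
t: 7.15
position: [0.6701, -0.0916, 0.2518]
tool_rot: [[-0.994, -0.105, 0.016], [-0.105, 0.994, -0.002], [-0.016, -0.004, -1.0]]
ft_force: [0.7, -0.8, 0.5]
finger_gap: 0.587
```

```bash
python3 - <<'E'
from vis import *
st()
I={n:ctrl.capture(n) for n in P}
a=I["side"][170:256,255:345,::-1];b=I["top"][145:195,195:300,::-1]
a=cv2.resize(a,(380,363),interpolation=cv2.INTER_CUBIC);b=cv2.resize(b,(400,190),interpolation=cv2.INTER_CUBIC)
c=np.zeros((363,780,3),np.uint8);c[:,:380]=a;c[:190,380:]=b;cv2.imwrite("pics/lev.png",c)
h=loc(K,0,-.11)
for n in P:
    for f,bb,cc in blobs(hsvmask(I[n],0,5),10): 
        if abs(cc[0]-285)<40 and 140<cc[1]<250: print(n,bb,cc)
    for a in(1.6,1.7,1.8): print(a,proj(n,np.r_[loc(K,-.066*np.cos(.35+a),-.11),.078+.066*np.sin(.35+a)]))
E
```

```text
t 7.15 pos [ 0.6701 -0.0916  0.2518] yaw 0.1054 F [ 0.7 -0.8  0.5] gap 49.9 q [ -10.   28.   87.    0.   64. -106.]
side [299 204  15  19] [307.1875 211.9625]
1.6 [[309.52516855 207.20675127]]
1.7 [[311.59026574 207.56029526]]
1.8 [[313.51107766 208.06712227]]
top [279 149   7  15] [281.96825397 154.31746032]
1.6 [[282.25297326 152.67094266]]
1.7 [[281.98729724 150.87540996]]
1.8 [[281.72224305 149.22083606]]
```

View pics/lev.png

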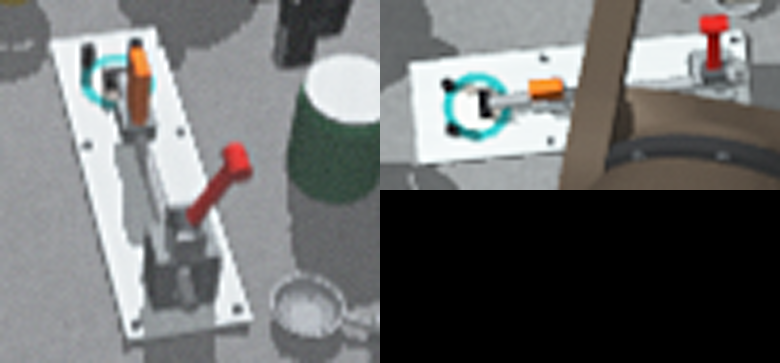

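Side crop: the lever is up and over, with the knob at (238,160) in the crop. It is open at about 1.75, matching the projection. Fin next.

```bash
python3 - <<'E'
from vis import *
k=loc(K,0,.025);print(k,go(*k,.2,-1.467),go(*k,.062,-1.467))
E
```

```text
[0.61450468 0.03886492] [40.0, 135.1, 46.7, 0.007, 0.01, 1.572] [41.5, 135.4, 184.7, 0.007, 0.01, 1.572]
```

Call:
carry_out:
  deltas:
    - [40,135,46.7,0.007,0.01,1.572,45]
    - [40,135,46.7,0.007,0.01,1.572,45]
    - [40,135,46.7,0.007,0.01,1.572,45]
    - [40,135,46.7,0.007,0.01,1.572,45]
    - [40,135,46.7,0.007,0.01,1.572,45]
    - [40,135,46.7,0.007,0.01,1.572,45]
    - [40,135,46.7,0.007,0.01,1.572,45]
    - [40,135,46.7,0.007,0.01,1.572,45]
    - [40,135,46.7,0.007,0.01,1.572,45]
    - [40,135,46.7,0.007,0.01,1.572,45]
    - [40,135,46.7,0.007,0.01,1.572,45]
    - [40,135,46.7,0.007,0.01,1.572,45]
    - [40,135,46.7,0.007,0.01,1.572,45]
    - [40,135,46.7,0.007,0.01,1.572,45]

```text
t: 8.65
position: [0.6142, 0.0387, 0.1994]
tool_rot: [[-0.106, 0.994, -0.001], [0.994, 0.106, -0.0], [0.0, -0.001, -1.0]]
ft_force: [0.2, 0.9, -0.6]
finger_gap: 0.527
```

```bash
python3 - <<'E'
from vis import *
st();k=loc(K,0,.025);print(go(*k,.063,-1.467))
E
```

```text
t 8.65 pos [0.6142 0.0387 0.1994] yaw -1.4643 F [ 0.2  0.9 -0.6] gap 44.8 q [ 1. 27. 98. -0. 55. -5.]
[0.1, 0.5, 136.4, -0.001, -0.0, 0.003]
```

Call:
carry_out:
  deltas:
    - [0,0.5,45,0,0,0,45]
    - [0,0.5,90,0,0,0,45]
    - [0,0.5,120,0,0,0,45]
    - [0,0.5,136,0,0,0,45]
    - [0,0.5,136,0,0,0,45]
    - [0,0.5,136,0,0,0,2]
    - [0,0.5,136,0,0,0,2]
    - [0,0.5,136,0,0,0,2]
    - [0,0.5,136,0,0,0,2]
    - [0,0.5,136,0,0,0,2]
    - [0,0.5,136,0,0,0,2]

```text
t: 9.75
position: [0.6166, 0.0389, 0.065]
tool_rot: [[-0.106, 0.994, 0.003], [0.994, 0.106, 0.0], [-0.0, 0.003, -1.0]]
ft_force: [7.7, 1.4, -5.2]
finger_gap: 0.125
```

```bash
python3 - <<'E'
from vis import *
st()
E
```

```text
t 9.75 pos [0.6166 0.0389 0.065 ] yaw -1.4643 F [ 7.7  1.4 -5.2] gap 10.7 q [  1.  36. 103.   0.  40.  -5.]
```

Call:
carry_out:
  deltas:
    - [-5,0,0,0,0,0,2]
    - [-10,0,0,0,0,0,2]
    - [-16,0,0,0,0,0,2]
    - [-22,0,0,0,0,0,2]
    - [-28,0,0,0,0,0,2]
    - [-34,0,0,0,0,0,2]
    - [-40,0,0,0,0,0,2]
    - [-46,0,0,0,0,0,2]
    - [-52,0,0,0,0,0,2]
    - [-58,0,0,0,0,0,2]
    - [-63,0,0,0,0,0,2]
    - [-66,0,0,0,0,0,2]
    - [-66,0,0,0,0,0,2]
    - [-66,0,0,0,0,0,2]

```text
t: 11.15
position: [0.6234, -0.0271, 0.0651]
tool_rot: [[-0.106, 0.994, 0.002], [0.994, 0.106, -0.0], [-0.001, 0.002, -1.0]]
ft_force: [-4.1, -2.3, -7.9]
finger_gap: 0.131
```

```bash
python3 - <<'E'
from vis import *
st()
E
```

```text
t 11.15 pos [ 0.6234 -0.0271  0.0651] yaw -1.4643 F [-4.1 -2.3 -7.9] gap 11.1 q [ -5.  37. 103.  -0.  40. -11.]
```

```bash
sed -i 's/^K=np.array.*/K=np.array([.6191,.0144,.1035])/' vis.py; python3 - <<'E'
from vis import *
print("spot",loc(K,0,.09),"target",loc(K,0,.0878));print(go(.43,.1636,.2,.1035))
E
```

```text
spot [0.60980162 0.10391838] target [0.61002892 0.10173015]
[210.1, -171.7, -135.5, 0.002, 0.002, -1.568]
```

Call:
carry_out:
  deltas:
    - [0,0,0,0,0,0,60]
    - [0,0,0,0,0,0,60]
    - [0,0,0,0,0,0,60]
    - [0,0,-40,0,0,0,85]
    - [0,0,-80,0,0,0,85]
    - [0,0,-120,0,0,0,85]
    - [0,0,-135,0,0,0,85]
    - [0,0,-135,0,0,0,85]

```text
t: 11.95
position: [0.625, -0.0271, 0.2034]
tool_rot: [[-0.106, 0.994, 0.008], [0.994, 0.106, -0.001], [-0.002, 0.008, -1.0]]
ft_force: [0.5, -0.0, -0.4]
finger_gap: 0.991
```

```bash
python3 - <<'E'
from vis import *
st();print(go(.43,.1636,.2,.1035))
I={n:ctrl.capture(n) for n in P}
u=[(n,(f,b,c)) for n in P for f,b,c in blobs(hsvmask(I[n],*ORNG),15)]
for n,(f,b,c) in u:
    if 150<c[1]<240: print(n,b,c.round(1),ray(n,c,.095).round(4),ray(n,c,.02).round(4))
E
```

```text
t 11.95 pos [ 0.625  -0.0271  0.2034] yaw -1.4642 F [ 0.5 -0.  -0.4] gap 84.3 q [ -5.  27.  97.   0.  56. -11.]
[210.4, -173.6, 1.6, 0.005, 0.008, -1.568]
side [222 208  22  18] [232.5 216.6] [ 0.4442 -0.0738  0.095 ] [ 0.4406 -0.0135  0.02  ]
side [290 198   6  18] [292.5 206.1] [ 0.6156 -0.0486  0.095 ] [0.6288 0.0142 0.02  ]
top [  0 147  65  43] [ 32.4 168.6] [0.6088 0.6786 0.095 ] [0.6193 0.7127 0.02  ]
```

Call:
carry_out:
  deltas:
    - [210.4,-173.6,2,0.005,0.008,-1.568,85]
    - [210.4,-173.6,2,0.005,0.008,-1.568,85]
    - [210.4,-173.6,2,0.005,0.008,-1.568,85]
    - [210.4,-173.6,2,0.005,0.008,-1.568,85]
    - [210.4,-173.6,2,0.005,0.008,-1.568,85]
    - [210.4,-173.6,2,0.005,0.008,-1.568,85]
    - [210.4,-173.6,2,0.005,0.008,-1.568,85]
    - [210.4,-173.6,2,0.005,0.008,-1.568,85]
    - [210.4,-173.6,2,0.005,0.008,-1.568,85]
    - [210.4,-173.6,2,0.005,0.008,-1.568,85]
    - [210.4,-173.6,2,0.005,0.008,-1.568,85]
    - [210.4,-173.6,2,0.005,0.008,-1.568,85]
    - [210.4,-173.6,2,0.005,0.008,-1.568,85]
    - [210.4,-173.6,2,0.005,0.008,-1.568,85]

```text
t: 13.45
position: [0.428, 0.1637, 0.197]
tool_rot: [[-0.995, -0.102, -0.006], [-0.102, 0.995, 0.001], [0.006, 0.001, -1.0]]
ft_force: [0.2, -0.0, -0.2]
finger_gap: 0.992
```

```bash
python3 - <<'E'
from vis import *
st();print(go(.43,.1636,.03,.1035))
E
```

```text
t 13.45 pos [0.428  0.1637 0.197 ] yaw 0.1019 F [ 0.2 -0.  -0.2] gap 84.3 q [ 17.  15. 118.   0.  48. -79.]
[-3.0, -0.4, 167.0, 0.001, -0.006, -0.002]
```

Call:
carry_out:
  deltas:
    - [-3,-0.4,45,0,-0.006,0,85]
    - [-3,-0.4,90,0,-0.006,0,85]
    - [-3,-0.4,130,0,-0.006,0,85]
    - [-3,-0.4,155,0,-0.006,0,85]
    - [-3,-0.4,167,0,-0.006,0,85]
    - [-3,-0.4,167,0,-0.006,0,85]
    - [-3,-0.4,167,0,-0.006,0,55]
    - [-3,-0.4,167,0,-0.006,0,55]
    - [-3,-0.4,167,0,-0.006,0,55]
    - [-3,-0.4,167,0,-0.006,0,55]
    - [-3,-0.4,167,0,-0.006,0,55]

```text
t: 14.55
position: [0.4309, 0.1639, 0.0315]
tool_rot: [[-0.995, -0.102, 0.003], [-0.102, 0.995, 0.002], [-0.003, 0.002, -1.0]]
ft_force: [-2.6, -1.2, 9.7]
finger_gap: 0.751
```

```bash
python3 - <<'E'
from vis import *
st();t=loc(K,0,.0878);print(go(*t,.12,.1035),go(*t,.042,.1035));s=ctrl.get_state();print(s["tool_rot"].round(4))
E
```

```text
t 14.55 pos [0.4309 0.1639 0.0315] yaw 0.1017 F [-2.6 -1.2  9.7] gap 63.8 q [ 17.  32. 125.   0.  23. -79.]
[-172.1, -79.9, -88.2, 0.002, 0.003, -0.002] [-171.9, -80.0, -10.2, 0.002, 0.003, -0.002]
[[-0.9948 -0.1015  0.0026]
 [-0.1015  0.9948  0.0018]
 [-0.0027  0.0015 -1.    ]]
```

Call:
carry_out:
  deltas:
    - [0,0,-30,0.002,0.003,-0.002,55]
    - [0,0,-65,0.002,0.003,-0.002,55]
    - [0,0,-92,0.002,0.003,-0.002,55]
    - [-40,-18,-92,0.002,0.003,-0.002,55]
    - [-80,-37,-92,0.002,0.003,-0.002,55]
    - [-120,-56,-92,0.002,0.003,-0.002,55]
    - [-150,-70,-92,0.002,0.003,-0.002,55]
    - [-172,-80,-92,0.002,0.003,-0.002,55]
    - [-172,-80,-90,0.002,0.003,-0.002,55]
    - [-172,-80,-90,0.002,0.003,-0.002,55]
    - [-172,-80,-90,0.002,0.003,-0.002,55]

```text
t: 15.65
position: [0.6089, 0.1019, 0.1223]
tool_rot: [[-0.995, -0.104, -0.001], [-0.104, 0.995, -0.0], [0.001, -0.0, -1.0]]
ft_force: [-0.3, -0.3, -0.6]
finger_gap: 0.749
```

```bash
python3 - <<'E'
from vis import *
st();t=loc(K,0,.0878);print(go(*t,.041,.1035))
I={n:ctrl.capture(n) for n in P}
x,y,z=ctrl.get_state()["position"];z0=z-.0315
o={n:nearest(I[n],TURQ,n,[x,y,z0+.056]) for n in P}
for n in P:
    print(n,o[n].sum(),*fitrev({n:o[n]},TUM[1:],[x,y],z0))
cv2.imwrite("pics/h1.png",cv2.resize(I["side"][100:250,200:350,::-1],(600,600)))
E
```

```text
t 15.65 pos [0.6089 0.1019 0.1223] yaw 0.1039 F [-0.3 -0.3 -0.6] gap 63.6 q [  7.  32. 101.  -0.  47. -89.]
[-1.1, -0.2, 81.3, -0.0, -0.001, 0.0]
side 122.0 [0.59406741 0.101998  ] 295.2402306805075
top 87.0 [0.58204648 0.09109587] 319.5759784698193
```

Call:
carry_out:
  deltas:
    - [-1,0,20,0,0,0,55]
    - [-1,0,40,0,0,0,55]
    - [-1,0,58,0,0,0,55]
    - [-1,0,70,0,0,0,55]
    - [-1,0,76,0,0,0,55]
    - [-1,0,79,0,0,0,55]
    - [-1,0,79,0,0,0,55]
    - [-1,0,79,0,0,0,55]

```text
t: 16.55
position: [0.6105, 0.1022, 0.044]
tool_rot: [[-0.995, -0.104, 0.001], [-0.104, 0.995, -0.0], [-0.001, -0.0, -1.0]]
ft_force: [0.1, 0.3, -0.2]
finger_gap: 0.747
```

```bash
python3 - <<'E'
from vis import *
st();t=loc(K,0,.0878);print(go(*t,.0395,.1035))
E
```

```text
t 16.55 pos [0.6105 0.1022 0.044 ] yaw 0.1043 F [ 0.1  0.3 -0.2] gap 63.5 q [  7.  38. 104.  -0.  38. -89.]
[0.5, -0.4, 4.5, -0.0, 0.001, 0.001]
```

Call:
carry_out:
  deltas:
    - [0.5,-0.4,2,0,0,0,55]
    - [0.5,-0.4,4,0,0,0,55]
    - [0.5,-0.4,5,0,0,0,55]
    - [0.5,-0.4,5,0,0,0,55]
    - [0.5,-0.4,5,0,0,0,55]

```text
t: 17.05
position: [0.6102, 0.1017, 0.0396]
tool_rot: [[-0.995, -0.104, 0.001], [-0.104, 0.995, -0.0], [-0.001, -0.0, -1.0]]
ft_force: [-1.9, -1.5, 9.5]
finger_gap: 0.745
```

```bash
python3 - <<'E'
from vis import *
st()
E
```

```text
t 17.05 pos [0.6102 0.1017 0.0396] yaw 0.1042 F [-1.9 -1.5  9.5] gap 63.4 q [  7.  39. 104.  -0.  37. -89.]
```

Contact felt (9.5 N). Release, rise, and go to the second tumbler (A).

Call:
carry_out:
  deltas:
    - [0,0,0,0,0,0,85]
    - [0,0,0,0,0,0,85]
    - [0,0,0,0,0,0,85]
    - [0,0,0,0,0,0,85]
    - [0,0,-15,0,0,0,85]
    - [0,0,-50,0,0,0,85]
    - [0,0,-90,0,0,0,85]
    - [0,0,-130,0,0,0,85]
    - [0,0,-160,0,0,0,85]
    - [0,0,-160,0,0,0,85]

```text
t: 18.05
position: [0.6124, 0.102, 0.2052]
tool_rot: [[-0.995, -0.104, 0.009], [-0.104, 0.995, 0.001], [-0.009, -0.0, -1.0]]
ft_force: [0.7, 0.1, -0.1]
finger_gap: 0.998
```

```bash
python3 - <<'E'
from vis import *
st();print(go(.4129,.2886,.2,.1035))
I={n:ctrl.capture(n) for n in P}
s=I["side"]
cv2.imwrite("pics/p1.png",cv2.resize(s[120:250,200:345,::-1],(669,600),interpolation=cv2.INTER_CUBIC))
for n in P:
  for f,b,c in blobs(hsvmask(I[n],*TURQ),60):
    print(n,b,c.round(1),ray(n,c,.064).round(4)[:2],f.sum())
E
```

```text
t 18.05 pos [0.6124 0.102  0.2052] yaw 0.1042 F [ 0.7  0.1 -0.1] gap 84.9 q [  7.  26.  97.  -0.  56. -89.]
[179.1, 206.3, 3.6, -0.0, 0.009, 0.001]
side [210 282  27  30] [223.6 296.4] [ 0.4166 -0.2947] 641
side [311 273  51  83] [336.9 314.2] [ 0.6803 -0.3585] 2308
side [213 231  24  25] [224.7 242.6] [ 0.4198 -0.1378] 475
side [189 193  20  16] [198.6 200.1] [0.342  0.0228] 248
side [273 168  21  28] [282.9 178.5] [0.6061 0.0941] 376
side [213 137  18  17] [221.8 144.7] [0.4114 0.2771] 263
top [149 223  19  21] [155.1 233.7] [0.4088 0.3012] 78
top [333 221  23  21] [344.1 231.1] [ 0.418  -0.2903] 372
top [284 220  21  21] [293.9 229.8] [ 0.4217 -0.133 ] 352
top [330 130  67  37] [360.6 147.6] [ 0.6826 -0.3466] 1261
```

View pics/p1.png

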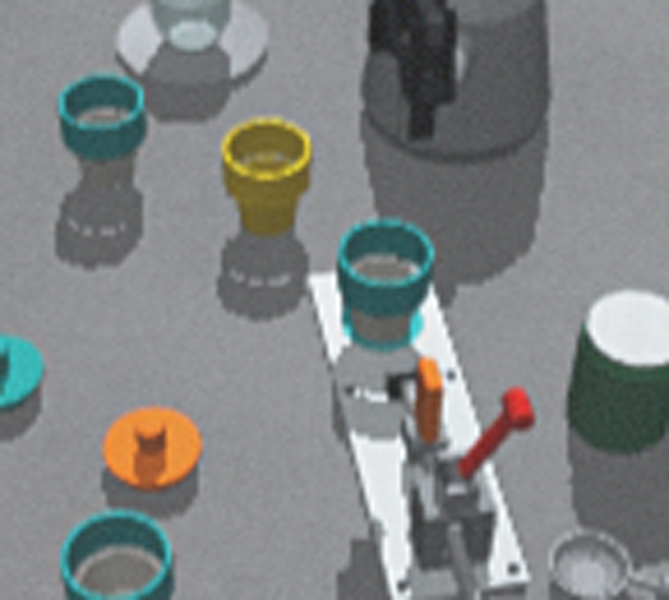

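Tumbler 1 stands upright on the spot at (385,270). The jaw is back and the lever is open.

Call:
carry_out:
  deltas:
    - [179,206.3,4,0,0.009,0,85]
    - [179,206.3,4,0,0.009,0,85]
    - [179,206.3,4,0,0.009,0,85]
    - [179,206.3,4,0,0.009,0,85]
    - [179,206.3,4,0,0.009,0,85]
    - [179,206.3,4,0,0.009,0,85]
    - [179,206.3,4,0,0.009,0,85]
    - [179,206.3,4,0,0.009,0,85]
    - [179,206.3,4,0,0.009,0,85]
    - [179,206.3,4,0,0.009,0,85]

```text
t: 19.15
position: [0.4115, 0.2876, 0.1961]
tool_rot: [[-0.995, -0.103, -0.006], [-0.103, 0.995, -0.001], [0.006, -0.001, -1.0]]
ft_force: [0.4, -0.1, 0.2]
finger_gap: 0.996
```

```bash
python3 - <<'E'
from vis import *
st();print(go(.4129,.2886,.03,.1035))
E
```

```text
t 19.15 pos [0.4115 0.2876 0.1961] yaw 0.103 F [ 0.4 -0.1  0.2] gap 84.6 q [ 31.  18. 113.   0.  49. -65.]
[-2.6, 0.9, 166.1, -0.001, -0.006, -0.0]
```

Call:
carry_out:
  deltas:
    - [-2.6,0.9,45,0,-0.006,0,85]
    - [-2.6,0.9,90,0,-0.006,0,85]
    - [-2.6,0.9,130,0,-0.006,0,85]
    - [-2.6,0.9,155,0,-0.006,0,85]
    - [-2.6,0.9,166,0,-0.006,0,85]
    - [-2.6,0.9,166,0,-0.006,0,85]
    - [-2.6,0.9,166,0,-0.006,0,55]
    - [-2.6,0.9,166,0,-0.006,0,55]
    - [-2.6,0.9,166,0,-0.006,0,55]
    - [-2.6,0.9,166,0,-0.006,0,55]
    - [-2.6,0.9,166,0,-0.006,0,55]
    - [-2.6,0.9,120,0,-0.006,0,55]
    - [-2.6,0.9,75,0,-0.006,0,55]
    - [-2.6,0.9,30,0,-0.006,0,55]
    - [-2.6,0.9,20,0,-0.006,0,55]
    - [-2.6,0.9,20,0,-0.006,0,55]

```text
t: 20.75
position: [0.4151, 0.2896, 0.1788]
tool_rot: [[-0.995, -0.103, 0.005], [-0.103, 0.995, 0.002], [-0.005, 0.002, -1.0]]
ft_force: [0.2, 0.5, -1.5]
finger_gap: 0.768
```

```bash
python3 - <<'E'
from vis import *
st();t=loc(K,0,.0878);print(go(*t,.18,.1035))
E
```

```text
t 20.75 pos [0.4151 0.2896 0.1788] yaw 0.103 F [ 0.2  0.5 -1.5] gap 65.3 q [ 31.  20. 114.  -0.  46. -64.]
[-174.6, -206.9, -0.8, 0.002, 0.005, -0.0]
```

Call:
carry_out:
  deltas:
    - [-30,-35,-1,0.002,0.005,0,55]
    - [-60,-71,-1,0.002,0.005,0,55]
    - [-90,-107,-1,0.002,0.005,0,55]
    - [-120,-142,-1,0.002,0.005,0,55]
    - [-150,-178,-1,0.002,0.005,0,55]
    - [-174.6,-206.9,-1,0.002,0.005,0,55]
    - [-174.6,-206.9,-1,0.002,0.005,0,55]
    - [-174.6,-206.9,-1,0.002,0.005,0,55]
    - [-174.6,-206.9,-1,0.002,0.005,0,55]

```text
t: 21.65
position: [0.6088, 0.1021, 0.1791]
tool_rot: [[-0.995, -0.103, -0.002], [-0.103, 0.995, -0.0], [0.002, -0.0, -1.0]]
ft_force: [-0.5, 0.6, -0.7]
finger_gap: 0.764
```

```bash
python3 - <<'E'
from vis import *
st();t=loc(K,0,.0878);print(go(*t,.074,.1035))
I=ctrl.capture("side")
cv2.imwrite("pics/p2.png",cv2.resize(I[100:230,220:345,::-1],(577,600),interpolation=cv2.INTER_CUBIC))
E
```

```text
t 21.65 pos [0.6088 0.1021 0.1791] yaw 0.1033 F [-0.5  0.6 -0.7] gap 64.9 q [  7.  28.  99.  -0.  53. -89.]
[-1.4, -0.5, 105.1, -0.0, -0.002, -0.0]
```

View pics/p2.png

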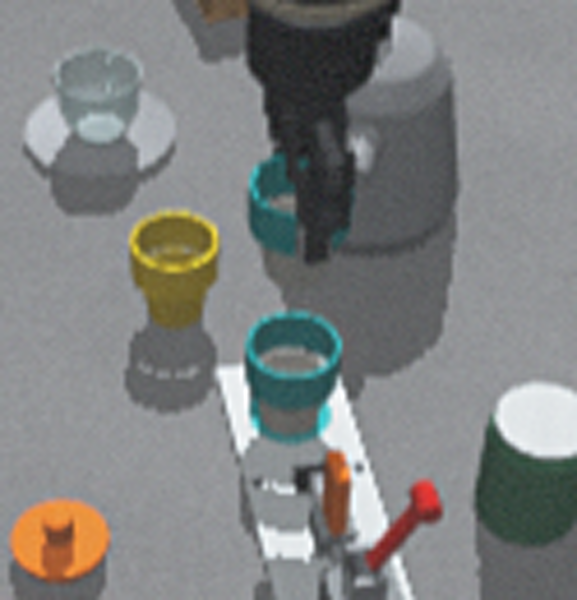

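The held tumbler (300,200) is upright above the first one (293,355). Lowering it to nest.

Call:
carry_out:
  deltas:
    - [-1.4,-0.5,30,0,-0.002,0,55]
    - [-1.4,-0.5,50,0,-0.002,0,55]
    - [-1.4,-0.5,65,0,-0.002,0,55]
    - [-1.4,-0.5,78,0,-0.002,0,55]
    - [-1.4,-0.5,88,0,-0.002,0,55]
    - [-1.4,-0.5,96,0,-0.002,0,55]
    - [-1.4,-0.5,101,0,-0.002,0,55]
    - [-1.4,-0.5,103,0,-0.002,0,55]
    - [-1.4,-0.5,103,0,-0.002,0,55]
    - [-1.4,-0.5,103,0,-0.002,0,55]

```text
t: 22.7
position: [0.6104, 0.102, 0.0769]
tool_rot: [[-0.995, -0.104, 0.001], [-0.104, 0.995, -0.0], [-0.001, -0.0, -1.0]]
ft_force: [-1.2, -0.1, -0.2]
finger_gap: 0.767
```

```bash
python3 - <<'E'
from vis import *
st();t=loc(K,0,.0878);print(go(*t,.0715,.1035))
E
```

```text
t 22.7 pos [0.6104 0.102  0.0769] yaw 0.1037 F [-1.2 -0.1 -0.2] gap 65.2 q [  7.  36. 103.  -0.  41. -89.]
[0.4, -0.2, 5.4, -0.0, 0.001, 0.0]
```

Call:
carry_out:
  deltas:
    - [0.4,0,2,0,0,0,55]
    - [0.4,0,4,0,0,0,55]
    - [0.4,0,5.5,0,0,0,55]
    - [0.4,0,5.5,0,0,0,55]
    - [0.4,0,5.5,0,0,0,55]

```text
t: 23.2
position: [0.6104, 0.1018, 0.0718]
tool_rot: [[-0.995, -0.104, 0.002], [-0.104, 0.995, -0.0], [-0.002, -0.0, -1.0]]
ft_force: [-0.2, -1.7, 6.0]
finger_gap: 0.768
```

```bash
python3 - <<'E'
from vis import *
st()
E
```

```text
t 23.2 pos [0.6104 0.1018 0.0718] yaw 0.1038 F [-0.2 -1.7  6. ] gap 65.3 q [  7.  36. 103.  -0.  41. -89.]
```

Call:
carry_out:
  deltas:
    - [0,0,0,0,0,0,85]
    - [0,0,0,0,0,0,85]
    - [0,0,0,0,0,0,85]
    - [0,0,0,0,0,0,85]
    - [0,0,-15,0,0,0,85]
    - [0,0,-50,0,0,0,85]
    - [0,0,-90,0,0,0,85]
    - [0,0,-130,0,0,0,85]
    - [0,0,-130,0,0,0,85]

```text
t: 24.1
position: [0.6131, 0.1023, 0.2084]
tool_rot: [[-0.995, -0.104, 0.01], [-0.104, 0.995, 0.001], [-0.01, -0.0, -1.0]]
ft_force: [0.9, -1.0, -0.2]
finger_gap: 0.999
```

```bash
python3 - <<'E'
from vis import *
st();print(go(.4228,-.1332,.2,.1035))
E
```

```text
t 24.1 pos [0.6131 0.1023 0.2084] yaw 0.1038 F [ 0.9 -1.  -0.2] gap 85.0 q [  7.  26.  97.  -0.  56. -89.]
[213.8, -214.5, 6.2, -0.0, 0.01, 0.0]
```

Call:
carry_out:
  deltas:
    - [214,-214.5,6,0,0.01,0,85]
    - [214,-214.5,6,0,0.01,0,85]
    - [214,-214.5,6,0,0.01,0,85]
    - [214,-214.5,6,0,0.01,0,85]
    - [214,-214.5,6,0,0.01,0,85]
    - [214,-214.5,6,0,0.01,0,85]
    - [214,-214.5,6,0,0.01,0,85]
    - [214,-214.5,6,0,0.01,0,85]
    - [214,-214.5,6,0,0.01,0,85]
    - [214,-214.5,6,0,0.01,0,85]

```text
t: 25.1
position: [0.4234, -0.1325, 0.2004]
tool_rot: [[-0.994, -0.105, 0.001], [-0.105, 0.994, -0.0], [-0.001, -0.0, -1.0]]
ft_force: [-0.4, -0.6, -0.3]
finger_gap: 0.99
```

```bash
python3 - <<'E'
from vis import *
st();print(go(.4228,-.1332,.03,.1035))
I={n:ctrl.capture(n) for n in P}
for n in P:
  for f,b,c in blobs(hsvmask(I[n],*TURQ),60):
    print(n,b,c.round(1),f.sum())
x,y=loc(K,0,.0878)
o=nearest(I["top"],TURQ,"top",[x,y,.1])
for zz in(.008,.04):print("stack top",fitrev({"top":o},TUM[1:],[x,y],zz))
E
```

```text
t 25.1 pos [ 0.4234 -0.1325  0.2004] yaw 0.1054 F [-0.4 -0.6 -0.3] gap 84.2 q [ -21.   13.  119.    0.   47. -117.]
[0.8, -0.6, 170.4, -0.0, 0.001, 0.002]
side [211 282  26  30] [223.8 296.5] 631
side [311 273  51  83] [336.9 314.2] 2308
side [213 231  24  25] [224.8 242.7] 481
side [189 193  20  16] [198.7 200.1] 251
side [274 160  21  36] [283.2 174.6] 529
top [221 247  20  20] [230.4 256.8] 322
top [209 158  21  24] [219.  169.3] 382
top [330 130  67  37] [360.7 147.7] 1263
stack top (array([0.61176371, 0.10277675]), np.float64(10.79281814686659))
stack top (array([0.60700273, 0.10036721]), np.float64(13.862268358323723))
```

Call:
carry_out:
  deltas:
    - [0.8,-0.6,45,0,0,0,85]
    - [0.8,-0.6,90,0,0,0,85]
    - [0.8,-0.6,130,0,0,0,85]
    - [0.8,-0.6,155,0,0,0,85]
    - [0.8,-0.6,170,0,0,0,85]
    - [0.8,-0.6,170,0,0,0,85]
    - [0.8,-0.6,170,0,0,0,55]
    - [0.8,-0.6,170,0,0,0,55]
    - [0.8,-0.6,170,0,0,0,55]
    - [0.8,-0.6,170,0,0,0,55]
    - [0.8,-0.6,170,0,0,0,55]
    - [0.8,-0.6,120,0,0,0,55]
    - [0.8,-0.6,75,0,0,0,55]
    - [0.8,-0.6,30,0,0,0,55]
    - [0.8,-0.6,0,0,0,0,55]
    - [0.8,-0.6,0,0,0,0,55]
    - [0.8,-0.6,0,0,0,0,55]

```text
t: 26.9
position: [0.4228, -0.1332, 0.201]
tool_rot: [[-0.994, -0.106, 0.003], [-0.106, 0.994, -0.001], [-0.003, -0.001, -1.0]]
ft_force: [0.5, -0.2, -1.6]
finger_gap: 0.767
```

```bash
python3 - <<'E'
from vis import *
st();t=loc(K,0,.0878);print(go(*t,.205,.1035))
E
```

```text
t 26.9 pos [ 0.4228 -0.1332  0.201 ] yaw 0.1058 F [ 0.5 -0.2 -1.6] gap 65.2 q [ -21.   13.  120.    0.   47. -117.]
[-211.0, 213.9, -3.7, -0.001, 0.003, 0.002]
```

Call:
carry_out:
  deltas:
    - [-30,30,-4,0,0.003,0,55]
    - [-60,61,-4,0,0.003,0,55]
    - [-90,91,-4,0,0.003,0,55]
    - [-120,121,-4,0,0.003,0,55]
    - [-150,152,-4,0,0.003,0,55]
    - [-180,182,-4,0,0.003,0,55]
    - [-211,213.9,-4,0,0.003,0.002,55]
    - [-211,213.9,-4,0,0.003,0.002,55]
    - [-211,213.9,-4,0,0.003,0.002,55]
    - [-211,213.9,-4,0,0.003,0.002,55]

```text
t: 27.9
position: [0.6087, 0.1011, 0.2039]
tool_rot: [[-0.995, -0.103, -0.003], [-0.103, 0.995, -0.002], [0.003, -0.001, -1.0]]
ft_force: [0.2, -0.9, -1.4]
finger_gap: 0.767
```

```bash
python3 - <<'E'
from vis import *
st();t=loc(K,0,.0878);print(go(*t,.1085,.1035))
E
```

```text
t 27.9 pos [0.6087 0.1011 0.2039] yaw 0.1036 F [ 0.2 -0.9 -1.4] gap 65.2 q [  7.  27.  97.  -0.  56. -89.]
[-1.6, 0.6, 95.4, -0.001, -0.003, 0.0]
```

Call:
carry_out:
  deltas:
    - [-1.6,0.6,25,0,-0.003,0,55]
    - [-1.6,0.6,45,0,-0.003,0,55]
    - [-1.6,0.6,60,0,-0.003,0,55]
    - [-1.6,0.6,72,0,-0.003,0,55]
    - [-1.6,0.6,82,0,-0.003,0,55]
    - [-1.6,0.6,90,0,-0.003,0,55]
    - [-1.6,0.6,95,0,-0.003,0,55]
    - [-1.6,0.6,97,0,-0.003,0,55]
    - [-1.6,0.6,97,0,-0.003,0,55]
    - [-1.6,0.6,97,0,-0.003,0,55]

```text
t: 28.9
position: [0.6103, 0.1018, 0.1073]
tool_rot: [[-0.995, -0.103, 0.001], [-0.103, 0.995, -0.001], [-0.001, -0.001, -1.0]]
ft_force: [-1.0, 0.3, -1.0]
finger_gap: 0.77
```

```bash
python3 - <<'E'
from vis import *
st();t=loc(K,0,.0878);print(go(*t,.1025,.1035))
E
```

```text
t 28.9 pos [0.6103 0.1018 0.1073] yaw 0.1037 F [-1.   0.3 -1. ] gap 65.4 q [  7.  33. 102.  -0.  45. -89.]
[0.2, -0.0, 4.8, -0.001, 0.001, 0.0]
```

Call:
carry_out:
  deltas:
    - [0,0,2,0,0,0,55]
    - [0,0,3.5,0,0,0,55]
    - [0,0,5,0,0,0,55]
    - [0,0,5,0,0,0,55]
    - [0,0,5,0,0,0,55]

```text
t: 29.4
position: [0.6109, 0.1017, 0.1032]
tool_rot: [[-0.995, -0.104, 0.002], [-0.104, 0.995, -0.002], [-0.002, -0.002, -1.0]]
ft_force: [-1.9, -2.3, 11.2]
finger_gap: 0.766
```

```bash
python3 - <<'E'
from vis import *
st()
E
```

```text
t 29.4 pos [0.6109 0.1017 0.1032] yaw 0.1039 F [-1.9 -2.3 11.2] gap 65.1 q [  7.  34. 102.  -0.  44. -89.]
```

Seated at the expected height. Release, rise, go to D.

Call:
carry_out:
  deltas:
    - [0,0,0,0,0,0,85]
    - [0,0,0,0,0,0,85]
    - [0,0,0,0,0,0,85]
    - [0,0,0,0,0,0,85]
    - [0,0,-15,0,0,0,85]
    - [0,0,-50,0,0,0,85]
    - [0,0,-90,0,0,0,85]
    - [0,0,-110,0,0,0,85]
    - [0,0,-110,0,0,0,85]

```text
t: 30.3
position: [0.6126, 0.1021, 0.2177]
tool_rot: [[-0.995, -0.104, 0.008], [-0.104, 0.995, -0.001], [-0.008, -0.002, -1.0]]
ft_force: [0.3, -0.4, -0.2]
finger_gap: 1.0
```

```bash
python3 - <<'E'
from vis import *
st();print(go(.4196,-.291,.2,.1035))
E
```

```text
t 30.3 pos [0.6126 0.1021 0.2177] yaw 0.1039 F [ 0.3 -0.4 -0.2] gap 85.0 q [  7.  26.  97.  -0.  57. -89.]
[232.9, -370.9, 16.4, -0.002, 0.008, 0.0]
```

Call:
carry_out:
  deltas:
    - [233,-371,16,0,0.008,0,85]
    - [233,-371,16,0,0.008,0,85]
    - [233,-371,16,0,0.008,0,85]
    - [233,-371,16,0,0.008,0,85]
    - [233,-371,16,0,0.008,0,85]
    - [233,-371,16,0,0.008,0,85]
    - [233,-371,16,0,0.008,0,85]
    - [233,-371,16,0,0.008,0,85]
    - [233,-371,16,0,0.008,0,85]
    - [233,-371,16,0,0.008,0,85]
    - [233,-371,16,0,0.008,0,85]
    - [233,-371,16,0,0.008,0,85]
    - [233,-371,16,0,0.008,0,85]

```text
t: 31.6
position: [0.4198, -0.2901, 0.2004]
tool_rot: [[-0.994, -0.105, 0.0], [-0.105, 0.994, -0.001], [-0.0, -0.001, -1.0]]
ft_force: [-0.5, -0.5, -0.6]
finger_gap: 0.993
```

```bash
python3 - <<'E'
from vis import *
st();print(go(.4196,-.291,.03,.1035))
E
```

```text
t 31.6 pos [ 0.4198 -0.2901  0.2004] yaw 0.1053 F [-0.5 -0.5 -0.6] gap 84.4 q [ -38.   19.  112.   -0.   50. -134.]
[0.3, -0.7, 170.4, -0.001, 0.0, 0.002]
```

Call:
carry_out:
  deltas:
    - [0.3,-0.7,45,0,0,0,85]
    - [0.3,-0.7,90,0,0,0,85]
    - [0.3,-0.7,130,0,0,0,85]
    - [0.3,-0.7,155,0,0,0,85]
    - [0.3,-0.7,170,0,0,0,85]
    - [0.3,-0.7,170,0,0,0,85]
    - [0.3,-0.7,170,0,0,0,55]
    - [0.3,-0.7,170,0,0,0,55]
    - [0.3,-0.7,170,0,0,0,55]
    - [0.3,-0.7,170,0,0,0,55]
    - [0.3,-0.7,170,0,0,0,55]
    - [0.3,-0.7,120,0,0,0,55]
    - [0.3,-0.7,75,0,0,0,55]
    - [0.3,-0.7,30,0,0,0,55]
    - [0.3,-0.7,-15,0,0,0,55]
    - [0.3,-0.7,-40,0,0,0,55]
    - [0.3,-0.7,-40,0,0,0,55]
    - [0.3,-0.7,-40,0,0,0,55]

```text
t: 33.4
position: [0.4197, -0.2908, 0.2411]
tool_rot: [[-0.994, -0.105, 0.002], [-0.105, 0.994, -0.002], [-0.001, -0.003, -1.0]]
ft_force: [0.0, 0.7, -1.3]
finger_gap: 0.756
```

```bash
python3 - <<'E'
from vis import *
st();t=loc(K,0,.0878);print(go(*t,.24,.1035))
E
```

```text
t 33.4 pos [ 0.4197 -0.2908  0.2411] yaw 0.1053 F [ 0.   0.7 -1.3] gap 64.2 q [ -38.   16.  109.   -0.   55. -134.]
[-230.5, 370.3, 0.5, -0.003, 0.001, 0.002]
```

Call:
carry_out:
  deltas:
    - [-23,37,0,0,0.001,0,55]
    - [-46,74,0,0,0.001,0,55]
    - [-69,111,0,0,0.001,0,55]
    - [-92,148,0,0,0.001,0,55]
    - [-115,185,0,0,0.001,0,55]
    - [-138,222,0,0,0.001,0,55]
    - [-161,259,0,0,0.001,0,55]
    - [-184,296,0,0,0.001,0,55]
    - [-207,333,0,0,0.001,0.002,55]
    - [-230.5,370,0,0,0.001,0.002,55]
    - [-230.5,370,0,0,0.001,0.002,55]
    - [-230.5,370,0,0,0.001,0.002,55]
    - [-230.5,370,0,0,0.001,0.002,55]

```text
t: 34.7
position: [0.609, 0.1008, 0.2393]
tool_rot: [[-0.995, -0.103, -0.002], [-0.103, 0.995, -0.003], [0.002, -0.003, -1.0]]
ft_force: [-0.2, 0.0, -0.9]
finger_gap: 0.756
```

```bash
python3 - <<'E'
from vis import *
st();t=loc(K,0,.0878);print(go(*t,.1405,.1035))
I=ctrl.capture("side")
cv2.imwrite("pics/p4.png",cv2.resize(I[60:230,200:345,::-1],(512,600),interpolation=cv2.INTER_CUBIC))
E
```

```text
t 34.7 pos [0.609  0.1008 0.2393] yaw 0.1033 F [-0.2  0.  -0.9] gap 64.3 q [  7.  25.  95.  -0.  60. -89.]
[-1.3, 1.1, 98.7, -0.003, -0.002, -0.0]
```

View pics/p4.png

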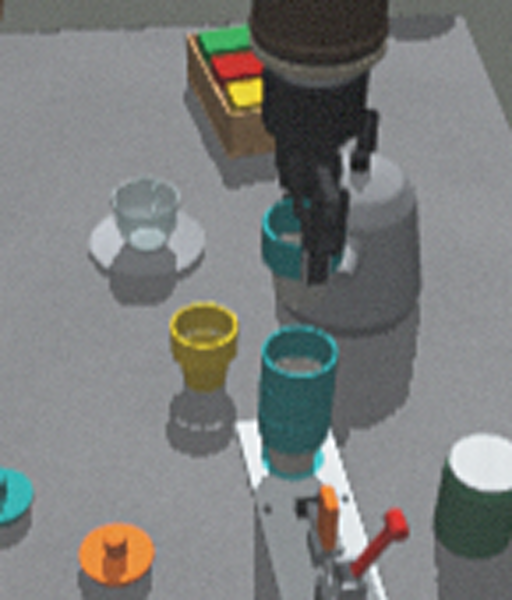

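Three nested tumblers stand straight at (298,390), and the fourth is held above at (300,240). The cap at (117,550) has not moved.

Call:
carry_out:
  deltas:
    - [-1.3,1.1,25,-0.003,-0.002,0,55]
    - [-1.3,1.1,45,-0.003,-0.002,0,55]
    - [-1.3,1.1,60,-0.003,-0.002,0,55]
    - [-1.3,1.1,72,-0.003,-0.002,0,55]
    - [-1.3,1.1,82,-0.003,-0.002,0,55]
    - [-1.3,1.1,90,-0.003,-0.002,0,55]
    - [-1.3,1.1,96,-0.003,-0.002,0,55]
    - [-1.3,1.1,99,-0.003,-0.002,0,55]
    - [-1.3,1.1,100,-0.003,-0.002,0,55]
    - [-1.3,1.1,100,-0.003,-0.002,0,55]

```text
t: 35.75
position: [0.6104, 0.1015, 0.1398]
tool_rot: [[-0.995, -0.103, 0.001], [-0.103, 0.995, 0.0], [-0.001, 0.0, -1.0]]
ft_force: [0.0, -0.0, -1.7]
finger_gap: 0.758
```

```bash
python3 - <<'E'
from vis import *
st();t=loc(K,0,.0878);print(go(*t,.134,.1035))
E
```

```text
t 35.75 pos [0.6104 0.1015 0.1398] yaw 0.1027 F [ 0.  -0.  -1.7] gap 64.4 q [  7.  31. 101.   0.  49. -89.]
[0.4, 0.3, 5.8, 0.0, 0.001, -0.001]
```

Call:
carry_out:
  deltas:
    - [0.3,0,2,0,0,0,55]
    - [0.3,0,4,0,0,0,55]
    - [0.3,0,5.5,0,0,0,55]
    - [0.3,0,5.5,0,0,0,55]
    - [0.3,0,5.5,0,0,0,55]

```text
t: 36.25
position: [0.6115, 0.102, 0.1362]
tool_rot: [[-0.995, -0.102, 0.005], [-0.102, 0.995, 0.001], [-0.005, 0.001, -1.0]]
ft_force: [-2.6, 2.2, 20.9]
finger_gap: 0.757
```

```bash
python3 - <<'E'
from vis import *
st()
E
```

```text
t 36.25 pos [0.6115 0.102  0.1362] yaw 0.1025 F [-2.6  2.2 20.9] gap 64.3 q [  7.  31. 101.   0.  48. -89.]
```

Call:
carry_out:
  deltas:
    - [0,0,0,0,0,0,85]
    - [0,0,0,0,0,0,85]
    - [0,0,0,0,0,0,85]
    - [0,0,0,0,0,0,85]
    - [0,0,-15,0,0,0,85]
    - [0,0,-50,0,0,0,85]
    - [0,0,-90,0,0,0,85]
    - [0,0,-110,0,0,0,85]
    - [0,0,-110,0,0,0,85]

```text
t: 37.15
position: [0.6128, 0.1021, 0.2507]
tool_rot: [[-0.995, -0.102, 0.01], [-0.102, 0.995, 0.002], [-0.011, 0.001, -1.0]]
ft_force: [-0.4, 0.3, -0.2]
finger_gap: 0.992
```

```bash
python3 - <<'E'
from vis import *
st()
I={n:ctrl.capture(n) for n in P}
for n in P:
    o=nearest(I[n],ORNG,n,[.4425,-.008,.02],100);print(n,o.sum(),*fitrev({n:o},CAP,[.4425,-.008]))
print(go(.47,-.0081,.25,.1035))
E
```

```text
t 37.15 pos [0.6128 0.1021 0.2507] yaw 0.1025 F [-0.4  0.3 -0.2] gap 84.3 q [  7.  24.  95.   0.  61. -89.]
side 296.0 [ 0.44099556 -0.00804195] 14.439984621299502
top 322.0 [ 0.44256863 -0.00892592] 14.632925797770088
[151.6, -95.0, -3.8, 0.001, 0.006, -0.001]
```

Call:
carry_out:
  deltas:
    - [177,-98,-3,0.001,0.006,0,60]
    - [177,-98,-3,0.001,0.006,0,50]
    - [177,-98,-3,0.001,0.006,0,50]
    - [177,-98,-3,0.001,0.006,0,50]
    - [177,-98,-3,0.001,0.006,0,50]
    - [177,-98,50,0.001,0.006,0,50]
    - [177,-98,100,0.001,0.006,0,50]
    - [177,-98,150,0.001,0.006,0,50]
    - [177,-98,150,0.001,0.006,0,50]
    - [177,-98,150,0.001,0.006,0,50]

```text
t: 38.25
position: [0.445, -0.0133, 0.0956]
tool_rot: [[-0.995, -0.102, -0.004], [-0.102, 0.995, 0.0], [0.004, 0.001, -1.0]]
ft_force: [-0.5, -0.0, 0.9]
finger_gap: 0.586
```

```bash
python3 - <<'E'
from vis import *
st();print(go(.4439,-.0085,.022,.1035))
I=ctrl.capture("side");o=nearest(I,ORNG,"side",[.4425,-.008,.02],60);print(o.sum(),fitrev({"side":o},CAP,[.4425,-.008]))
E
```

```text
t 38.25 pos [ 0.445  -0.0133  0.0956] yaw 0.1026 F [-0.5 -0.   0.9] gap 49.8 q [  -6.   24.  125.   -0.   32. -101.]
[0.3, 4.9, 73.6, 0.001, -0.004, -0.001]
301.0 (array([ 0.44060264, -0.0084362 ]), np.float64(10.98632833525567))
```

Call:
carry_out:
  deltas:
    - [0.3,4.9,25,0,-0.004,0,50]
    - [0.3,4.9,50,0,-0.004,0,50]
    - [0.3,4.9,66,0,-0.004,0,50]
    - [0.3,4.9,73,0,-0.004,0,50]
    - [0.3,4.9,73,0,-0.004,0,50]
    - [0.3,4.9,73,0,-0.004,0,10]
    - [0.3,4.9,73,0,-0.004,0,10]
    - [0.3,4.9,73,0,-0.004,0,10]
    - [0.3,4.9,73,0,-0.004,0,10]
    - [0.3,4.9,73,0,-0.004,0,10]
    - [0.3,4.9,73,0,-0.004,0,10]

```text
t: 39.4
position: [0.4463, -0.0087, 0.0253]
tool_rot: [[-0.995, -0.102, 0.006], [-0.102, 0.995, 0.0], [-0.006, -0.001, -1.0]]
ft_force: [-2.4, 0.2, 21.0]
finger_gap: 0.205
```

```bash
python3 - <<'E'
from vis import *
st();t=loc(K,0,.0878);print(go(*t,.215,.1035))
E
```

```text
t 39.4 pos [ 0.4463 -0.0087  0.0253] yaw 0.1026 F [-2.4  0.2 21. ] gap 17.5 q [  -5.   32.  127.    0.   21. -101.]
[-175.2, 93.0, -188.8, -0.001, 0.006, -0.001]
```

Call:
carry_out:
  deltas:
    - [0,0,-20,0,0.006,0,10]
    - [0,0,-60,0,0.006,0,10]
    - [0,0,-105,0,0.006,0,10]
    - [0,0,-150,0,0.006,0,10]
    - [0,0,-195,0,0.006,0,10]
    - [0,0,-200,0,0.006,0,10]
    - [0,0,-200,0,0.006,0,10]

```text
t: 40.1
position: [0.4461, -0.0088, 0.2272]
tool_rot: [[-0.995, -0.102, 0.004], [-0.102, 0.995, -0.001], [-0.004, -0.001, -1.0]]
ft_force: [-0.5, 0.1, -1.2]
finger_gap: 0.203
```

```bash
python3 - <<'E'
from vis import *
st();x,y=loc(K,0,.0878)
print(go(x,y,.225,.1035))
I={n:ctrl.capture(n) for n in P}
for n in P:
    o=nearest(I[n],TURQ,n,[x,y,.11],200);print("stack",n,o.sum(),*fitrev({n:o},[(.048,.033,.176,.033)],[x,y]))
    s=ctrl.get_state()["position"];z0=s[2]-.0253
    o=nearest(I[n],ORNG,n,[s[0],s[1],z0+.015],60);print("cap",n,o.sum(),*fitrev({n:o},CAP[:2],s[:2],z0))
v=I["side"];cv2.imwrite("pics/c1.png",cv2.resize(v[100:260,190:345,::-1],(581,600),interpolation=cv2.INTER_CUBIC))
E
```

```text
t 40.1 pos [ 0.4461 -0.0088  0.2272] yaw 0.1026 F [-0.5  0.1 -1.2] gap 17.3 q [  -5.   11.  117.   -0.   51. -101.]
[-174.4, 93.1, 2.7, -0.001, 0.004, -0.001]
stack side 851.0 [0.60705636 0.09951162] 100.24033833141101
cap side 286.0 [ 0.44089681 -0.00791033] 103.38249903883121
stack top 472.0 [0.60904912 0.10119146] 30.13101114955786
cap top 662.0 [ 4.41685807e-01 -4.05571512e-04] 1084.0975624759708
```

View pics/c1.png

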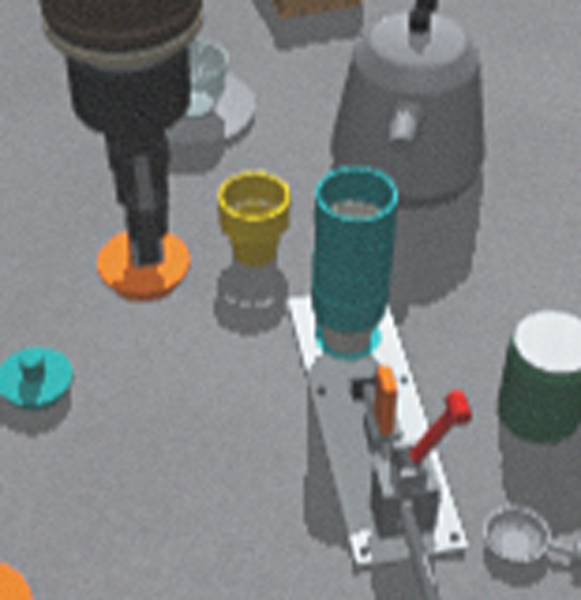

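The four-high stack is straight at (355,250), and the small orange cap is in hand at (145,265).

Call:
carry_out:
  deltas:
    - [-30,16,0,0,0.004,0,10]
    - [-60,32,0,0,0.004,0,10]
    - [-90,47,0,0,0.004,0,10]
    - [-120,63,0,0,0.004,0,10]
    - [-150,79,0,0,0.004,0,10]
    - [-177,92.6,0,0,0.004,0,10]
    - [-177,92.6,0,0,0.004,0,10]
    - [-177,92.6,0,0,0.004,0,10]
    - [-177,92.6,0,0,0.004,0,10]

```text
t: 41.1
position: [0.61, 0.1012, 0.2233]
tool_rot: [[-0.995, -0.102, -0.008], [-0.102, 0.995, -0.001], [0.008, -0.001, -1.0]]
ft_force: [0.1, -0.1, -0.5]
finger_gap: 0.195
```

```bash
python3 - <<'E'
from vis import *
st();print(go(.6125,.1015,.187,.1035))
E
```

```text
t 41.1 pos [0.61   0.1012 0.2233] yaw 0.1025 F [ 0.1 -0.1 -0.5] gap 16.6 q [  7.  26.  96.  -0.  59. -89.]
[-2.8, 0.1, 36.2, -0.001, -0.008, -0.001]
```

Call:
carry_out:
  deltas:
    - [-2.5,0,8,0,-0.006,0,10]
    - [-2.5,0,16,0,-0.006,0,10]
    - [-2.5,0,23,0,-0.006,0,10]
    - [-2.5,0,28,0,-0.006,0,10]
    - [-2.5,0,31,0,-0.006,0,10]
    - [-2.5,0,33,0,-0.006,0,10]
    - [-2.5,0,33,0,-0.006,0,10]

```text
t: 41.8
position: [0.6122, 0.1014, 0.1901]
tool_rot: [[-0.995, -0.102, -0.002], [-0.102, 0.995, -0.001], [0.002, -0.001, -1.0]]
ft_force: [-0.2, -0.2, -0.0]
finger_gap: 0.202
```

```bash
python3 - <<'E'
from vis import *
st();print(go(.6125,.1015,.187,.1035))
E
```

```text
t 41.8 pos [0.6122 0.1014 0.1901] yaw 0.1025 F [-0.2 -0.2 -0. ] gap 17.2 q [  7.  28.  98.  -0.  55. -89.]
[-0.3, 0.1, 3.1, -0.001, -0.002, -0.001]
```

Call:
carry_out:
  deltas:
    - [0,0,2,0,0,0,10]
    - [0,0,3.5,0,0,0,10]
    - [0,0,4,0,0,0,10]
    - [0,0,4,0,0,0,10]

```text
t: 42.2
position: [0.6131, 0.1015, 0.1873]
tool_rot: [[-0.995, -0.102, 0.001], [-0.102, 0.995, -0.001], [-0.0, -0.001, -1.0]]
ft_force: [-1.4, -0.8, 12.9]
finger_gap: 0.203
```

```bash
python3 - <<'E'
from vis import *
st()
E
```

```text
t 42.2 pos [0.6131 0.1015 0.1873] yaw 0.1025 F [-1.4 -0.8 12.9] gap 17.3 q [  7.  28.  98.  -0.  54. -89.]
```

Call:
carry_out:
  deltas:
    - [0,0,0,0,0,0,45]
    - [0,0,0,0,0,0,45]
    - [0,0,0,0,0,0,45]
    - [0,0,-10,0,0,0,45]
    - [0,0,-40,0,0,0,45]
    - [0,0,-60,0,0,0,45]
    - [0,0,-60,0,0,0,45]

```text
t: 42.9
position: [0.6147, 0.1018, 0.2509]
tool_rot: [[-0.995, -0.102, 0.005], [-0.102, 0.995, 0.0], [-0.005, -0.0, -1.0]]
ft_force: [-0.3, 0.4, -0.2]
finger_gap: 0.528
```

```bash
python3 - <<'E'
from vis import *
st();print(go(.6234,-.0271,.24,-1.467))
I={n:ctrl.capture(n) for n in P};x,y=.6103,.1012
for n in P:
    o=nearest(I[n],ORNG,n,[x,y,.18],60);print("cap",n,o.sum(),*fitrev({n:o},CAP[1:],[x,y],.162))
v=I["side"];cv2.imwrite("pics/c2.png",cv2.resize(v[120:250,235:345,::-1],(508,600),interpolation=cv2.INTER_CUBIC))
E
```

```text
t 42.9 pos [0.6147 0.1018 0.2509] yaw 0.1026 F [-0.3  0.4 -0.2] gap 44.9 q [  7.  24.  94.  -0.  61. -89.]
[4.6, -129.1, 10.9, 0.004, 0.005, 1.57]
cap side 280.0 [0.60739796 0.09881075] 8.678677431757018
cap top 227.0 [0.60542608 0.0977733 ] 166.84213763936947
```

View pics/c2.png

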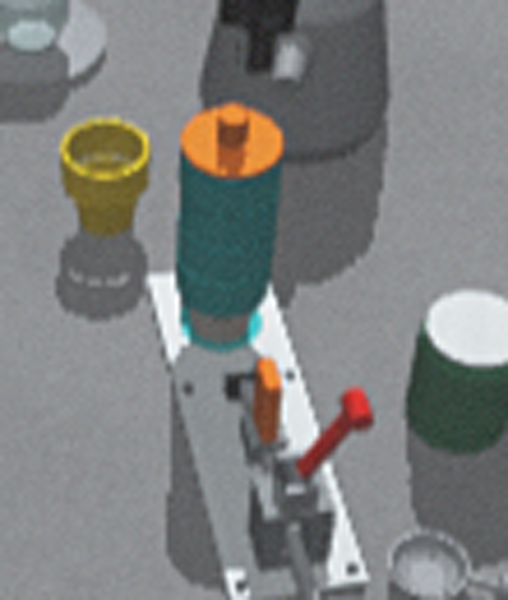

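The cap sits flush at (232,140) on the four-high stack. Now the fin.

Call:
carry_out:
  deltas:
    - [4.6,-129,0,0.004,0.005,1.57,45]
    - [4.6,-129,0,0.004,0.005,1.57,45]
    - [4.6,-129,0,0.004,0.005,1.57,45]
    - [4.6,-129,0,0.004,0.005,1.57,45]
    - [4.6,-129,0,0.004,0.005,1.57,45]
    - [4.6,-129,5,0.004,0.005,1.57,45]
    - [4.6,-129,5,0.004,0.005,1.57,45]
    - [4.6,-129,11,0.004,0.005,1.57,45]
    - [4.6,-129,11,0.004,0.005,1.57,45]
    - [4.6,-129,11,0.004,0.005,1.57,45]
    - [4.6,-129,11,0.004,0.005,1.57,45]
    - [4.6,-129,11,0.004,0.005,1.57,45]
    - [4.6,-129,11,0.004,0.005,1.57,45]

```text
t: 44.3
position: [0.6215, -0.0272, 0.2364]
tool_rot: [[-0.106, 0.994, -0.005], [0.994, 0.106, -0.0], [0.0, -0.005, -1.0]]
ft_force: [0.3, -0.5, -0.6]
finger_gap: 0.529
```

```bash
python3 - <<'E'
from vis import *
st();print(go(.6234,-.0271,.064,-1.467))
E
```

```text
t 44.3 pos [ 0.6215 -0.0272  0.2364] yaw -1.4649 F [ 0.3 -0.5 -0.6] gap 45.0 q [ -5.  25.  95.  -0.  60. -11.]
[-0.2, 2.9, 172.3, -0.005, -0.0, 0.002]
```

Call:
carry_out:
  deltas:
    - [0,2.9,45,-0.005,0,0.002,45]
    - [0,2.9,90,-0.005,0,0.002,45]
    - [0,2.9,135,-0.005,0,0.002,45]
    - [0,2.9,160,-0.005,0,0.002,45]
    - [0,2.9,172,-0.005,0,0.002,45]
    - [0,2.9,172,-0.005,0,0.002,45]
    - [0,2.9,172,-0.005,0,0.002,2]
    - [0,2.9,172,-0.005,0,0.002,2]
    - [0,2.9,172,-0.005,0,0.002,2]
    - [0,2.9,172,-0.005,0,0.002,2]
    - [0,2.9,172,-0.005,0,0.002,2]
    - [0,2.9,172,-0.005,0,0.002,2]

```text
t: 45.5
position: [0.6234, -0.0271, 0.0662]
tool_rot: [[-0.104, 0.995, 0.0], [0.995, 0.104, 0.0], [0.0, 0.0, -1.0]]
ft_force: [-6.9, -0.6, 9.7]
finger_gap: 0.132
```

```bash
python3 - <<'E'
from vis import *
st();p=ctrl.get_state()["position"];d=p[:2]-K[:2];c,s=np.cos(K[2]),np.sin(K[2]);print("local",c*d[0]+s*d[1],-s*d[0]+c*d[1])
E
```

```text
t 45.5 pos [ 0.6234 -0.0271  0.0662] yaw -1.4668 F [-6.9 -0.6  9.7] gap 11.2 q [ -5.  37. 102.   0.  41. -11.]
local 3.450066962581381e-05 -0.04168075491778687
```

Call:
carry_out:
  deltas:
    - [4,0,0,0,0,0,2]
    - [8,0,0,0,0,0,2]
    - [13,0,0,0,0,0,2]
    - [18,0,0,0,0,0,2]
    - [23,0,0,0,0,0,2]
    - [28,0,0,0,0,0,2]
    - [32,0,0,0,0,0,2]
    - [35,0,0,0,0,0,2]
    - [37,0,0,0,0,0,2]
    - [38,0,0,0,0,0,2]
    - [38,0,0,0,0,0,2]

```text
t: 46.6
position: [0.6195, 0.011, 0.0663]
tool_rot: [[-0.104, 0.995, 0.001], [0.995, 0.104, 0.0], [0.0, 0.001, -1.0]]
ft_force: [-0.7, 1.7, -6.0]
finger_gap: 0.128
```

```bash
cat >> vis.py <<'E'
def lc():
    st();s=ctrl.get_state();d=s["position"][:2]-K[:2];c,k=np.cos(K[2]),np.sin(K[2]);f=s["ft_force"]
    print("local",(c*d[0]+k*d[1]).round(4),(-k*d[0]+c*d[1]).round(4),"Fy_local",round(-k*f[0]+c*f[1],2))
E
python3 - <<'E'
from vis import *
lc()
E
```

```text
t 46.6 pos [0.6195 0.011  0.0663] yaw -1.467 F [-0.7  1.7 -6. ] gap 10.9 q [ -2.  36. 103.   0.  40.  -8.]
local 0.0001 -0.0034 Fy_local 1.8
```

Call:
carry_out:
  deltas:
    - [1,0,0,0,0,0,2]
    - [2,0,0,0,0,0,2]
    - [3,0,0,0,0,0,2]
    - [3,0,0,0,0,0,2]

```text
t: 47.0
position: [0.6192, 0.0141, 0.0663]
tool_rot: [[-0.104, 0.995, 0.001], [0.995, 0.104, 0.0], [0.0, 0.001, -1.0]]
ft_force: [-0.7, -0.9, -7.2]
finger_gap: 0.128
```

```bash
python3 - <<'E'
from vis import *
lc()
E
```

```text
t 47.0 pos [0.6192 0.0141 0.0663] yaw -1.4668 F [-0.7 -0.9 -7.2] gap 10.9 q [ -2.  36. 103.   0.  40.  -8.]
local 0.0001 -0.0003 Fy_local -0.81
```

Call:
carry_out:
  deltas:
    - [1,0,0,0,0,0,2]
    - [2,0,0,0,0,0,2]
    - [2,0,0,0,0,0,2]

```text
t: 47.3
position: [0.619, 0.0159, 0.0663]
tool_rot: [[-0.104, 0.995, 0.001], [0.995, 0.104, 0.0], [0.0, 0.001, -1.0]]
ft_force: [0.4, -4.0, -6.3]
finger_gap: 0.127
```

```bash
python3 - <<'E'
from vis import *
lc()
E
```

```text
t 47.3 pos [0.619  0.0159 0.0663] yaw -1.4669 F [ 0.4 -4.  -6.3] gap 10.8 q [ -1.  36. 103.   0.  40.  -7.]
local 0.0001 0.0015 Fy_local -4.03
```

Call:
carry_out:
  deltas:
    - [1,0,0,0,0,0,2]
    - [1,0,0,0,0,0,2]

```text
t: 47.5
position: [0.6189, 0.0168, 0.0663]
tool_rot: [[-0.104, 0.995, 0.001], [0.995, 0.104, -0.0], [-0.0, 0.001, -1.0]]
ft_force: [0.6, -4.6, -6.6]
finger_gap: 0.127
```

```bash
python3 - <<'E'
from vis import *
lc()
E
```

```text
t 47.5 pos [0.6189 0.0168 0.0663] yaw -1.4668 F [ 0.6 -4.6 -6.6] gap 10.8 q [ -1.  36. 103.  -0.  40.  -7.]
local 0.0001 0.0024 Fy_local -4.64
```

Call:
carry_out:
  deltas:
    - [1,0,0,0,0,0,2]
    - [1,0,0,0,0,0,2]

```text
t: 47.7
position: [0.6188, 0.0176, 0.0663]
tool_rot: [[-0.104, 0.995, 0.001], [0.995, 0.104, -0.0], [-0.0, 0.001, -1.0]]
ft_force: [-0.2, -5.5, -6.7]
finger_gap: 0.128
```

```bash
python3 - <<'E'
from vis import *
lc()
E
```

```text
t 47.7 pos [0.6188 0.0176 0.0663] yaw -1.4668 F [-0.2 -5.5 -6.7] gap 10.9 q [ -1.  36. 103.  -0.  40.  -7.]
local 0.0001 0.0032 Fy_local -5.47
```

Call:
carry_out:
  deltas:
    - [1,0,0,0,0,0,2]
    - [1,0,0,0,0,0,2]

```text
t: 47.9
position: [0.6189, 0.018, 0.0663]
tool_rot: [[-0.104, 0.995, 0.001], [0.995, 0.104, -0.001], [-0.001, 0.001, -1.0]]
ft_force: [-0.1, -8.4, -6.6]
finger_gap: 0.128
```

```bash
python3 - <<'E'
from vis import *
lc()
E
```

```text
t 47.9 pos [0.6189 0.018  0.0663] yaw -1.4667 F [-0.1 -8.4 -6.6] gap 10.9 q [ -1.  36. 103.  -0.  40.  -7.]
local 0.0001 0.0036 Fy_local -8.3
```

Call:
carry_out:
  deltas:
    - [1,0,0,0,0,0,2]
    - [1,0,0,0,0,0,2]

```text
t: 48.1
position: [0.6188, 0.0182, 0.0663]
tool_rot: [[-0.104, 0.995, 0.001], [0.995, 0.104, -0.002], [-0.002, 0.001, -1.0]]
ft_force: [0.3, -13.1, -7.1]
finger_gap: 0.127
```

```bash
python3 - <<'E'
from vis import *
lc()
E
```

```text
t 48.1 pos [0.6188 0.0182 0.0663] yaw -1.4665 F [  0.3 -13.1  -7.1] gap 10.8 q [ -1.  36. 103.  -0.  40.  -7.]
local 0.0001 0.0038 Fy_local -13.02
```

Call:
carry_out:
  deltas:
    - [0,0,0,0,0,0,2]
    - [0,0,0,0,0,0,45]
    - [0,0,0,0,0,0,45]
    - [0,0,0,0,0,0,45]
    - [0,0,-10,0,0,0,45]
    - [-5,0,-50,0,0,0,45]
    - [-10,0,-95,0,0,0,45]
    - [-20,0,-135,0,0,0,45]
    - [-20,0,-150,0,0,0,45]
    - [-20,0,-150,0,0,0,45]

```text
t: 49.1
position: [0.6224, -0.0016, 0.2202]
tool_rot: [[-0.104, 0.995, 0.006], [0.995, 0.104, -0.002], [-0.003, 0.006, -1.0]]
ft_force: [-1.1, 0.4, -1.5]
finger_gap: 0.527
```

```bash
python3 - <<'E'
from vis import *
lc()
I={n:ctrl.capture(n) for n in P};x,y=loc(K,0,.09)
for n in P:
    o=nearest(I[n],ORNG,n,[x,y,.18],60);print("cap",n,o.sum(),*fitrev({n:o},CAP[1:],[x,y],.162))
    o=nearest(I[n],TURQ,n,[x,y,.11],100);print("stack",n,o.sum(),*fitrev({n:o},[(.048,.033,.176,.033)],[x,y]))
    for f,b,c in blobs(hsvmask(I[n],0,5),10): 
        if abs(c[0]-290)<40 and 140<c[1]<250: print(n,"red",b,c.round(1))
v=I["side"];cv2.imwrite("pics/j1.png",cv2.resize(v[120:250,235:345,::-1],(508,600),interpolation=cv2.INTER_CUBIC))
for a in(1.6,1.7,1.8):
    k=np.r_[loc(K,-.066*np.cos(.35+a),-.11),.078+.066*np.sin(.35+a)];print(a,k.round(4),go(k[0],k[1],k[2]+.08,.1035))
E
```

```text
t 49.1 pos [ 0.6224 -0.0016  0.2202] yaw -1.4668 F [-1.1  0.4 -1.5] gap 44.8 q [-3. 26. 96. -0. 58. -9.]
local 0.0016 -0.0163 Fy_local 0.5
cap side 65.0 [0.61744481 0.10208806] 212.45045751633987
stack side 513.0 [0.60445751 0.09188084] 401.55126489811613
side red [299 204  17  19] [308.  212.3]
cap top 68.0 [0.60699245 0.11040264] 324.7687812379854
stack top 1263.0 [ 0.42630648 -0.02355636] 1662.837201076509
1.6 [ 0.6548 -0.0925  0.1393] [-94.2, 24.4, -2.3, -0.0, 0.003, -1.57]
1.7 [ 0.6607 -0.0919  0.1366] [-94.2, 30.4, 0.5, -0.0, 0.003, -1.57]
1.8 [ 0.6664 -0.0913  0.1332] [-94.2, 36.1, 3.8, -0.0, 0.003, -1.57]
```

View pics/j1.png

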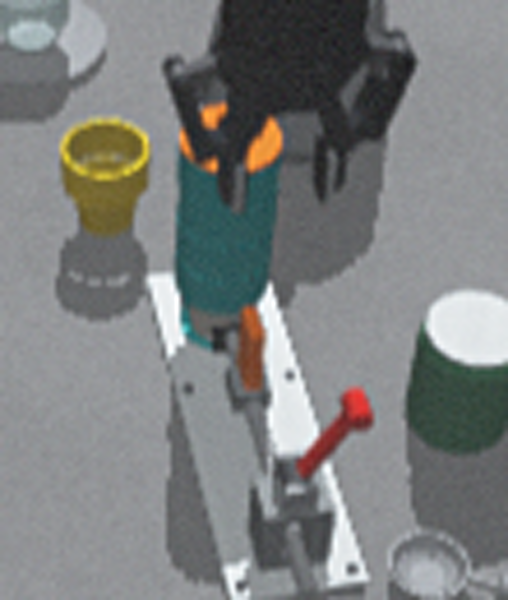

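Jaw is against the bottom tumbler, the stack is upright, and the lever is still open with its knob at (355,408). Now the lever.

Call:
carry_out:
  deltas:
    - [-94.2,30.4,0,0,0.003,-1.57,50]
    - [-94.2,30.4,0,0,0.003,-1.57,50]
    - [-94.2,30.4,0,0,0.003,-1.57,50]
    - [-94.2,30.4,0,0,0.003,-1.57,50]
    - [-94.2,30.4,0,0,0.003,-1.57,50]
    - [-94.2,30.4,0,0,0.003,-1.57,50]
    - [-94.2,30.4,0,0,0.003,-1.57,50]
    - [-94.2,30.4,0,0,0.003,-1.57,50]
    - [-94.2,30.4,0,0,0.003,-1.57,50]
    - [-94.2,30.4,0,0,0.003,-1.57,50]
    - [-94.2,30.4,0,0,0.003,-1.57,50]
    - [-94.2,30.4,0,0,0.003,-1.57,50]
    - [-94.2,30.4,0,0,0.003,-1.57,50]

```text
t: 50.5
position: [0.6602, -0.0916, 0.216]
tool_rot: [[-0.995, -0.101, -0.002], [-0.101, 0.995, 0.0], [0.002, 0.0, -1.0]]
ft_force: [-0.4, -0.3, 0.1]
finger_gap: 0.584
```

```bash
python3 - <<'E'
from vis import *
lc();print(go(.6607,-.0919,.1175,.1035))
I={n:ctrl.capture(n) for n in P};x,y=loc(K,0,.09)
for n in P:
    o=nearest(I[n],ORNG,n,[x,y,.18],60);print("cap",n,o.sum(),*fitrev({n:o},CAP[1:],[x,y],.162))
    o=nearest(I[n],TURQ,n,[x,y,.11],100);print("stack",n,o.sum(),*fitrev({n:o},[(.048,.033,.176,.033)],[x,y]))
E
```

```text
t 50.5 pos [ 0.6602 -0.0916  0.216 ] yaw 0.1009 F [-0.4 -0.3  0.1] gap 49.6 q [ -10.   30.   90.   -0.   60. -106.]
local 0.0299 -0.1097 Fy_local -0.21
[-0.7, -0.4, 98.5, 0.0, -0.002, -0.003]
cap side 275.0 [0.60609546 0.1051314 ] 7.316924259900038
stack side 565.0 [0.60777428 0.10473283] 344.2683429450212
cap top 391.0 [0.60781809 0.1052493 ] 9.867112648981161
stack top 1261.0 [ 0.42630648 -0.02355636] 1660.837201076509
```

Call:
carry_out:
  deltas:
    - [-0.7,-0.4,30,0,-0.002,-0.003,50]
    - [-0.7,-0.4,60,0,-0.002,-0.003,50]
    - [-0.7,-0.4,85,0,-0.002,-0.003,50]
    - [-0.7,-0.4,98,0,-0.002,-0.003,50]
    - [-0.7,-0.4,98,0,-0.002,-0.003,50]
    - [-0.7,-0.4,98,0,-0.002,-0.003,10]
    - [-0.7,-0.4,98,0,-0.002,-0.003,10]
    - [-0.7,-0.4,98,0,-0.002,-0.003,10]
    - [-0.7,-0.4,98,0,-0.002,-0.003,10]
    - [-0.7,-0.4,98,0,-0.002,-0.003,10]
    - [-0.7,-0.4,98,0,-0.002,-0.003,10]

```text
t: 51.7
position: [0.6623, -0.0919, 0.12]
tool_rot: [[-0.995, -0.104, 0.004], [-0.104, 0.995, 0.0], [-0.004, -0.0, -1.0]]
ft_force: [2.4, 2.8, 6.3]
finger_gap: 0.241
```

```bash
python3 - <<'E'
from vis import *
lc()
s=ctrl.get_state();R=s["tool_rot"];c=np.array([np.cos(K[2]),np.sin(K[2]),0])
kn=lambda a:-.066*np.cos(.35+a)*c+np.array([0,0,.066*np.sin(.35+a)])
for a in np.arange(1.6,-.01,-.1):print(round(a,1),(R.T@(kn(a)-kn(1.7))*1e3).round(1).tolist())
E
```

```text
t 51.7 pos [ 0.6623 -0.0919  0.12  ] yaw 0.1043 F [2.4 2.8 6.3] gap 20.5 q [ -11.   36.   95.    0.   50. -107.]
local 0.032 -0.1102 Fy_local 2.55
1.6 [6.0, 0.0, -2.8]
1.5 [12.2, 0.0, -4.9]
1.4 [18.6, 0.0, -6.4]
1.3 [25.2, 0.0, -7.3]
1.2 [31.8, 0.0, -7.5]
1.1 [38.4, 0.0, -7.1]
1.0 [44.9, 0.0, -6.0]
0.9 [51.2, 0.0, -4.2]
0.8 [57.4, 0.0, -1.9]
0.7 [63.3, 0.1, 1.1]
0.6 [68.8, 0.1, 4.6]
0.5 [74.0, 0.1, 8.7]
0.4 [78.8, 0.1, 13.3]
0.3 [83.0, 0.1, 18.3]
0.2 [86.8, 0.1, 23.8]
0.1 [90.0, 0.1, 29.5]
-0.0 [92.6, 0.1, 35.6]
```

Call:
carry_out:
  deltas:
    - [6,0,-2.8,0,0,0,10]
    - [12.2,0,-4.9,0,0,0,10]
    - [18.6,0,-6.4,0,0,0,10]
    - [25.2,0,-7.3,0,0,0,10]
    - [31.8,0,-7.5,0,0,0,10]
    - [38.4,0,-7,0,0,0,10]
    - [44.9,0,-6,0,0,0,10]
    - [51.2,0,-4.2,0,0,0,10]
    - [57.4,0,-1.9,0,0,0,10]
    - [63.3,0,1,0,0,0,10]
    - [68.8,0,4.6,0,0,0,10]
    - [74,0,8.7,0,0,0,10]
    - [78.8,0,13.3,0,0,0,10]
    - [83,0,18.3,0,0,0,10]
    - [86.8,0,23.8,0,0,0,10]
    - [90,0,29.5,0,0,0,10]
    - [92.6,0,35.6,0,0,0,10]
    - [93,0,37,0,0,0,10]
    - [93,0,37,0,0,0,10]

```text
t: 53.6
position: [0.5682, -0.1012, 0.0828]
tool_rot: [[-0.995, -0.104, 0.001], [-0.104, 0.995, 0.001], [-0.001, 0.001, -1.0]]
ft_force: [-5.5, 5.3, 2.7]
finger_gap: 0.232
```

```bash
python3 - <<'E'
from vis import *
lc()
E
```

```text
t 53.6 pos [ 0.5682 -0.1012  0.0828] yaw 0.1043 F [-5.5  5.3  2.7] gap 19.7 q [ -13.   33.  108.    0.   39. -109.]
local -0.0626 -0.1097 Fy_local 5.85
```

Knob is back at local x = -62.6 mm, the clamped position. Release, retreat clear, and check.

Call:
carry_out:
  deltas:
    - [0,0,0,0,0,0,50]
    - [0,0,0,0,0,0,50]
    - [0,0,0,0,0,0,50]
    - [0,0,-40,0,0,0,50]
    - [0,0,-90,0,0,0,50]
    - [0,0,-140,0,0,0,50]
    - [20,-50,-150,0,0,0,50]
    - [20,-100,-150,0,0,0,50]
    - [20,-150,-150,0,0,0,50]
    - [20,-200,-150,0,0,0,50]
    - [20,-200,-150,0,0,0,50]
    - [20,-200,-150,0,0,0,50]

```text
t: 54.8
position: [0.5685, -0.3037, 0.2323]
tool_rot: [[-0.995, -0.102, 0.001], [-0.102, 0.995, 0.001], [-0.001, 0.001, -1.0]]
ft_force: [0.3, -0.6, -0.1]
finger_gap: 0.587
```

```bash
python3 - <<'E'
from vis import *
lc()
I={n:ctrl.capture(n) for n in P};x,y=loc(K,0,.09)
for n in P:
    o=nearest(I[n],ORNG,n,[x,y,.18],60);print("cap",n,o.sum(),*fitrev({n:o},CAP[1:],[x,y],.162))
    o=nearest(I[n],TURQ,n,[x,y,.11],100);print("stack",n,o.sum(),*fitrev({n:o},[(.048,.033,.176,.033)],[x,y]))
    for f,b,c in blobs(hsvmask(I[n],0,5),10)+blobs(hsvmask(I[n],*ORNG),10): 
        if abs(c[0]-270)<40 and 140<c[1]<250: print(n,"red/or",b,c.round(1))
    print(n,"fin proj at jaw .05",proj(n,np.r_[loc(K,0,.0075),.095]))
v=I["side"];cv2.imwrite("pics/f1.png",cv2.resize(v[120:250,235:345,::-1],(508,600),interpolation=cv2.INTER_CUBIC))
E
```

```text
t 54.8 pos [ 0.5685 -0.3037  0.2323] yaw 0.1019 F [ 0.3 -0.6 -0.1] gap 49.9 q [ -31.   27.   92.    0.   61. -127.]
local -0.0832 -0.3112 Fy_local -0.59
cap side 795.0 [0.39676647 1.50009025] 795.0
stack side 248.0 [-0.6509015   1.90223088] 248.0
side fin proj at jaw .05 [[290.21998599 188.12205287]]
cap top 391.0 [0.60781809 0.1052493 ] 9.867112648981161
stack top 588.0 [ 0.42630648 -0.02355636] 987.837201076509
top red/or [280 165   9  20] [283.5 175.7]
top red/or [241 165   9   6] [244.9 167.5]
top fin proj at jaw .05 [[244.45734106 166.03810622]]
```

View pics/f1.png

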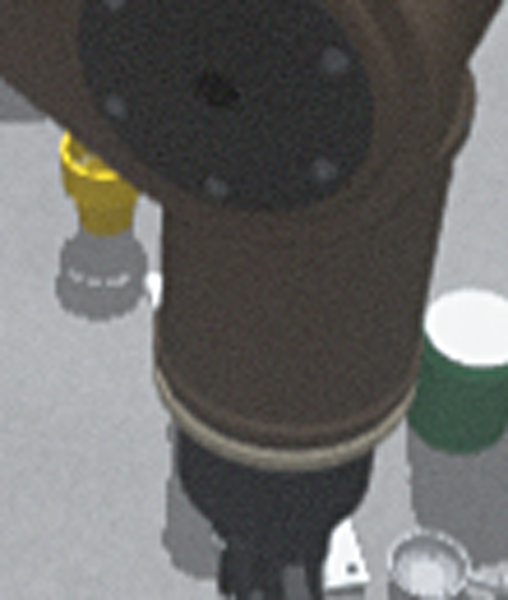

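The arm hides the side view, so I move it away over the empty row.

Call:
carry_out:
  deltas:
    - [45,5,-15,0,0,0,50]
    - [90,9,-15,0,0,0,50]
    - [119,12,-15,0,0,0,50]
    - [114,61,-15,0,0,0,50]
    - [109,110,-15,0,0,0,50]
    - [104,158,-15,0,0,0,50]
    - [99,207,-15,0,0,0,50]
    - [94,256,-15,0,0,0,50]
    - [89,305,-15,0,0,0,50]
    - [84,354,-15,0,0,0,50]
    - [79,402,-15,0,0,0,50]
    - [74,451,-15,0,0,0,50]
    - [69,500,-15,0,0,0,50]
    - [64,549,-15,0,0,0,50]
    - [64,560,-15,0,0,0,50]
    - [64,560,-15,0,0,0,50]
    - [64,560,-15,0,0,0,50]

```text
t: 56.6
position: [0.4457, 0.2487, 0.2481]
tool_rot: [[-0.994, -0.106, 0.0], [-0.106, 0.994, 0.001], [-0.0, 0.001, -1.0]]
ft_force: [0.0, -0.4, 1.0]
finger_gap: 0.586
```

```bash
python3 - <<'E'
from vis import *
lc()
I={n:ctrl.capture(n) for n in P};x,y=loc(K,0,.09)
for n in P:
    o=nearest(I[n],ORNG,n,[x,y,.18],60);print("cap",n,o.sum(),*fitrev({n:o},CAP[1:],[x,y],.162))
    o=nearest(I[n],TURQ,n,[x,y,.11],100);print("stack",n,o.sum(),*fitrev({n:o},[(.048,.033,.176,.033)],[x,y]))
    for f,b,c in blobs(hsvmask(I[n],0,5),10)+blobs(hsvmask(I[n],*ORNG),10): 
        if abs(c[0]-270)<40 and 140<c[1]<250: print(n,"red/or",b,c.round(1))
v=I["side"];cv2.imwrite("pics/f2.png",cv2.resize(v[80:,130:400,::-1],(533,600),interpolation=cv2.INTER_CUBIC))
E
```

```text
t 56.6 pos [0.4457 0.2487 0.2481] yaw 0.1061 F [ 0.  -0.4  1. ] gap 49.8 q [ 26.  15. 108.   0.  56. -70.]
local -0.1483 0.2509 Fy_local -0.45
cap side 275.0 [0.60604355 0.10466237] 7.483291041906957
stack side 562.0 [0.60445751 0.09188084] 349.3042060745867
side red/or [275 217  22   9] [283.9 221.6]
side red/or [287 186   5  18] [288.9 194.7]
side red/or [273 141  23  16] [284.1 148.9]
cap top 391.0 [0.60781809 0.1052493 ] 9.867112648981161
stack top 323.0 [0.34417353 0.05947749] 108.9040830449827
top red/or [280 165   9  20] [283.5 175.8]
top red/or [241 165   9   6] [244.9 167.6]
```

View pics/f2.png

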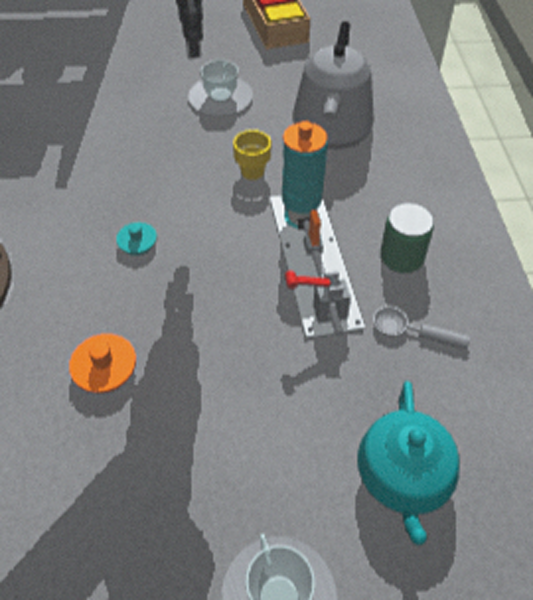

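The capped stack at (305,165) is upright. The lever is down at (290,279), the same pixels as at the start. The bystanders are where they were. Handing in.

```bash
python3 -c "
from rig import ctrl
print(ctrl.finish_job())"
```

```text
the job is handed in; nothing more can be done
None
```

I finished the task and handed it in at about 57 s; no verdict is reported. I threw the lever open, drew the jaw back, nested all four tumblers on the spot and put the small orange cap on top. Then I slid the jaw up until the push force rose to 13 N with almost no more travel, and flipped the lever down.

**Last checks**
- **Lever:** it is in the same pixels as at the clamped start.
- **Jaw:** it is at about 0.0495 m, from its fin's position and the hand's travel.
- **Cap:** it is upright and about 2 mm from the spot.
- **Stack:** it looks straight in the last picture. The arm is clear, and the bystanders look unmoved.

**Disagreements**
- The cameras placed the keeper 1 to 3 mm nearer the robot in x than the finger contacts did. I used the contacts.
- My automatic outline fit of the finished stack failed in both views. That check rests on the cap fit and the picture.

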